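Close the roaster's gas union

TASK

Take the loose dust cap off the gas union and stand it on the counter clear of the union block. Run the union nut clockwise with the gripper's fingers until you feel it come up hand-tight, then tighten it about a sixth of a turn further with the big spanner, not with the fingers and not much more than that. Finally take the spanner off and leave it lying flat on the counter clear of the block; do not disturb the bowls or the glass.

Things in the scene. Friction and masses are not known exactly. Their poses are not given: they have to be found in the camera images.
- gas_block: The fixed union block: dark steel foot plate 110 x 110 x 12 mm screwed to the counter, on it an aluminium block 56 x 56 mm and a round shoulder of 80 mm diameter whose top is 47 mm above the counter. Origin: centre of the underside of the foot plate, on the counter; z up along the union's axis (the nut's axis). A short brass port sticks out to +x, 46 mm from the axis. It stands in a different place and yaw each time.
- nut_mid (a point): Centre of the captive hexagonal steel union nut, on its axis, mid height, 63 mm above the counter. The nut is 24 mm high (from 51 to 75 mm above the counter), 44 mm across flats, 51 mm across corners. Axes turn with the nut: z up, y square to one pair of flats (flats also every 60 deg round), x through a corner. Above it a brass hose tail, 14 mm thick (18 mm over its barbs), stands up to 99.5 mm above the counter. At the start the dust cap covers all this.
- union_nut (a joint): How far the nut has been run on, rad; grows clockwise as seen from above, starts between 0.3 and 1.0. It turns easily (about 0.08 N m) until it binds on the gasket: hand-tight comes 0.6 to 1.3 rad after the start, and is felt as a sharp rise of the torque. The nut does not move up or down noticeably.
- union_seat (a joint): How far the nut has been tightened beyond hand-tight, rad, clockwise; starts at 0. While the nut is hand-tight, gasket, hose tail and nut turn together against about 1.6 N m of friction, and stay where they are left. A sixth of a turn is 1.05.
- dust_cap: Loose aluminium dust cap (90 g), a cup 68 mm in diameter (inside 60) and 62 mm high standing mouth down over nut and hose tail on the round shoulder, with a knob on top of 26 mm diameter, from 62 to 94 mm above the origin. Origin: centre of its open lower rim; z up. It must rise at least 60 mm to clear the hose tail.
- union_spanner: The big loose open-ended spanner, about 0.26 kg, 199 mm long, lying flat on the counter: bare steel head 72 mm wide and 12 mm thick, black rubber-sleeved handle 24 mm wide and 16 mm thick from 104 mm behind the origin to 14 mm ahead of it. Origin: on its underside; x along the spanner towards the open jaws, z up. (The small all-steel spanner at the front edge is another, 179 mm long, too small for the nut.)
- spanner_jaw (a point): Where the nut's centre sits when the big spanner is fully on it: 80 mm ahead of the spanner's origin, 6 mm above its underside. The jaw gap is 46 mm wide, its flat inner end lies 26.5 mm behind this point and the prongs end 15 mm ahead of it. Axes as the spanner's: x out of the open end, y across the jaws; the nut's flats must be square to y. The spanner is slid on level from the side, anywhere within the nut's height.
- spanner_grip (a point): Point on the big spanner's handle, 110 mm behind the jaw centre, half-way up its thickness (8 mm above the underside): a good place to pinch it across its 24 mm width from above. x along the spanner towards the jaws.
- cup_bowl_1: White cupping bowl, 92 mm wide, 62 mm high, right of the work. Bystander. Origin: centre of its underside.
- cup_bowl_2: A second white cupping bowl of the same size. Bystander. Origin: centre of its underside.
- water_glass: Clear drinking glass, 80 mm wide, 91 mm high, on the left behind the work. Bystander. Origin: centre of its underside.

How it is judged:
On the way, in this order (a step that is already met when the one before it is completed fails the run):
1. the dust cap is off the union and stands on the counter, let go (horizontal distance between dust_cap and gas_block above 0.09 m and height (world z) of dust_cap below 0.01 m and angle between dust_cap's own z axis and vertical below 0.15 rad and contact force between the fingers and dust_cap below 0.2 N), for 0.2 s.
2. the nut is run up hand-tight with the fingers on it (value of joint union_nut above 1.52 rad and contact force between the fingers and union_seat above 0.5 N), for 0.1 s.
3. the big spanner turns the nut about a sixth of a turn past hand-tight (value of joint union_seat above 0.7 rad and contact force between union_spanner and union_seat above 0.5 N), for 0.05 s.
At the end, for the whole second after the job is handed in: Nut 0.7 to 1.4 rad past hand-tight and not slackened over 0.2 rad on its thread; big spanner flat on the counter (within 10 mm, 0.15 rad), jaw centre over 70 mm from the union axis; cap upright (0.15 rad) on the counter, over 90 mm from the union axis; both at rest (value of joint union_seat between 0.7 and 1.4 rad and value of joint union_nut above 1.4 rad and height (world z) of each of union_spanner, dust_cap below 0.01 m and angle between each of union_spanner, dust_cap's own z axis and vertical below 0.15 rad and horizontal distance between spanner_jaw and gas_block above 0.07 m and linear speed of each of union_spanner, dust_cap below 0.02 m/s and horizontal distance between dust_cap and gas_block above 0.09 m); the robot touches nothing.
It fails at once if the nut is tightened more than 0.3 rad past hand-tight with the fingers on it (value of joint union_seat above 0.3 rad and contact force between the fingers and union_seat above 1 N).
It fails at once if the nut is overtightened (more than 1.4 rad past hand-tight) (value of joint union_seat above 1.4 rad).
It fails at once if a bowl or the glass is moved more than 3 cm (distance of any of cup_bowl_1, cup_bowl_2, water_glass from where it was at the start of the episode above 0.03 m).
It also fails if it takes over 72 s, if anything falls off the work surface, if the arm or the gripper's body presses on something with over 40 N, if the wrist force passes 120 N, or if a joint passes its speed limit or range.

ROBOT

A 7-joint arm with a two-finger parallel gripper is mounted at the origin on a cart in front of the work surface, level with it; the furniture and walls round the work are solid. World frame = base frame: x ahead of the robot, y to its left, z up, the work surface at z = 0. Lengths are in m, angles in rad, forces in N, time in s.
With the tool pointing down it reaches from about 0.4 to 0.875 m from the base axis. Payload 19.3 kg.
Tool frame: the origin (TCP) lies at the very end of the fingers, on their centre line; the grasp point (between the pads) lies 19 mm behind it; y points along the fingers, x is the direction in which the jaws open and shut, and the axes are right-handed (so a half turn about y gives the same grasp; the last joint's range is limited). The gripper opens to 85 mm and grips with 20 to 120 N. Pads are 22 mm wide; open, the fingers measure 114 mm over their backs; the gripper's body (76 mm by 85 mm) begins 54 mm behind the grasp point. The pads swing forward as they close: fully open they stand 13 mm farther back than shut.
Start: joints at [1.259, 0.521, -0.036, 1.599, 0.021, 1.021, -0.113], TCP at [0.15, -0.607, 0.231] pointing down, gripper open.
Joint ranges: [-2.91, 2.91], [-0.3, 2.13], [-1.5, 1.42], [0.17, 2.43], [-1.26, 4.41], [0.16, 1.93], [-2.52, 2.52]. Speed limits (rad/s): [1.89, 1.89, 2.39, 2.39, 3.01, 3.01, 3.01].

INTERFACE

Orientations are given as [roll, pitch, yaw] about the fixed x, y, z axes, in that order (R = Rz(yaw) Ry(pitch) Rx(roll)).
In Python, from workcell import bot gives the robot as it stands. The module is installed in compiled form; this text tells all that it offers.
- The arm moves only by the shell command python3 -m crank 'ROWS' [FORCE]. ROWS is JSON, a list of rows, each an object of numbers: "hand": the closure, from 0 (fully open) to 1 (shut); "dx", "dy", "dz": the shift along the tool's x, y, z in mm; "yaw": the turn about the tool's y in rad. In form: [{"hand": .., "dx": .., "dy": .., "dz": .., "yaw": ..}, ...]. A call has 1 to 12 rows; each row is the pose to reach, as a shift and turn from the pose commanded when the call began, along the tool's axes at that moment; what a row does not reach only later rows make up. A row lasts 1/12 s, in which the tool goes at most 41.7 mm and 7.16 degrees, less where a joint would pass 70% of its speed; a pose out of reach is approached as far as the arm can. A call with a gripper value outside its range is refused whole. The fingers move at their own pace and stop on an object; FORCE is the grip in N (left out, the last holds). Time passes only in rows, so rows that repeat a pose let the fingers close. It gives the time, the measured TCP pose, the force and the opening at its end, in the units of the state.
- bot.observe(): the state, without advancing time (a new reading comes with each control period).
- bot.grab_frame(name): name is "scene" or "top" or "wrist"; returns the picture (384x512x3 uint8, red, green, blue); there is no depth.
- bot.camera_info(name): a dict with "fx", "fy", "cx", "cy" (pixels), "rvec" (rotation vector, rad) and "tvec" (3), from world to camera coordinates, as OpenCV has them. Camera axes: x right, y down, z forward; pixel columns grow to the right and rows downward; lengths in m; the calibration is good to about 2 mm. The wrist camera is an equidistant fisheye: a pixel r from the principal point sees the ray r / f radians off the axis. A picture is of the moment at which its call begins: read the wrist's pose just before it. camera_info takes no time and is no camera call; for the wrist camera it gives the pose at the moment of the call.
- bot.job_done(): hands the job in, once; it reports no verdict.
The state is a dict: "clock": time; "qpos": joint angles; "qd": joint speeds; "joint_efforts": joint torques, N m; "position": TCP position; "tool_rot": TCP orientation; "force": force on the tool from outside, world axes, zero at the start; "moment": the same for the moment, N m; "grip_width": finger opening in m.
Only numpy, scipy, OpenCV 4.12 (cv2) and the standard library are available. Lean on these libraries where they do the work, as an engineer would, in place of code of your own. Each camera call takes 0.05 s, during which the arm holds its last target.

## Working session

There is one attempt and no reset: what is moved stays moved. The work goes in short steps, Python scripts to look and compute and a shell command to move; the robot and the scene stay as the last step left them, time stands still between calls to the robot, and variables do not carry over. Pictures are saved under pics/ and viewed, and the job is handed in when it is done.

```bash
mkdir -p pics; ls
python3 - <<'E'
from workcell import bot
import cv2,json
s=bot.observe();print(s)
for n in ["scene","top","wrist"]:
    print(n,bot.camera_info(n))
    im=bot.grab_frame(n); cv2.imwrite(f"pics/{n}0.png",im[:,:,::-1])
E
```

```text
pics
{'clock': 0.0, 'qpos': array([ 1.25880152,  0.52202255, -0.03629503,  1.59996895,  0.02121368,
        1.02106139, -0.11279566]), 'qd': array([ 1.19211870e-03, -1.62427388e-03, -1.06411100e-03, -7.37292051e-04,
        7.89257603e-04, -5.14345727e-05, -7.19022275e-04]), 'joint_efforts': array([ 1.16408024e-03, -9.27090740e+01,  1.98064193e+00, -3.69937956e+01,
        1.80589012e-02,  8.12439364e-03,  1.60241092e-05]), 'position': array([ 0.14952496, -0.60653461,  0.23073475]), 'tool_rot': array([-1.57089830e+00,  1.07028997e-03, -1.32902883e+00]), 'force': array([-0.13093423,  0.09792864,  0.72230611]), 'moment': array([ 0.00315318,  0.01540786, -0.01856119]), 'grip_width': 0.08532183922096785}
scene {'fx': 434.76578360783293, 'fy': 434.76578360783293, 'cx': 246.6091687935045, 'cy': 197.9036212537766, 'rvec': array([ 1.92924701, -0.62460042,  0.38773116]), 'tvec': array([-0.53755247,  0.15040407,  1.2902645 ])}
top {'fx': 455.4537101269298, 'fy': 455.4537101269298, 'cx': 257.5234989718285, 'cy': 186.22561087387945, 'rvec': array([ 2.15837471, -2.18339778,  0.0942586 ]), 'tvec': array([-0.18592347,  0.55082724,  1.25469171])}
wrist {'fx': 297.3186396354542, 'fy': 297.3186396354542, 'cx': 252.89595526530766, 'cy': 192.86265881176442, 'rvec': array([-2.2856828 ,  1.78913877,  0.2597264 ]), 'tvec': array([-0.62575374, -0.03553695,  0.37685233])}
```

View pics/scene0.png

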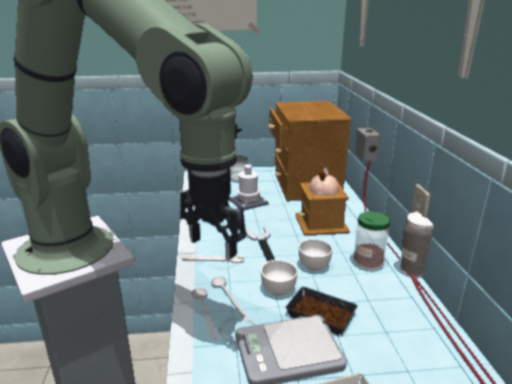

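View pics/top0.png

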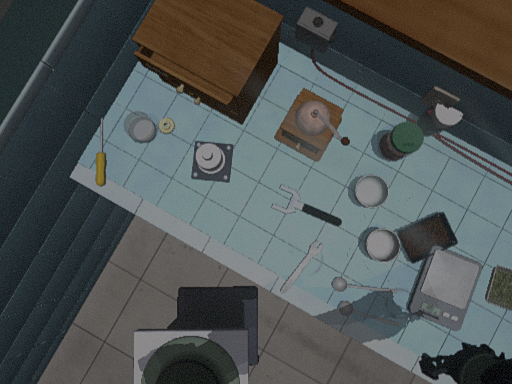

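View pics/wrist0.png

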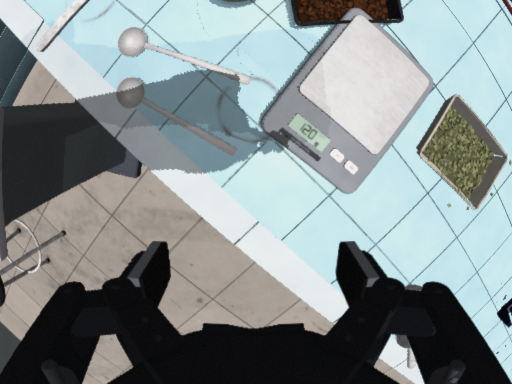

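```bash
cat > h.py <<'E'
import numpy as np,cv2
from workcell import bot
from scipy.spatial.transform import Rotation as R
def ray(name,uv,ci=None):
    ci=ci or bot.camera_info(name)
    M=cv2.Rodrigues(ci['rvec'])[0];c=-M.T@ci['tvec']
    x=(uv[0]-ci['cx'])/ci['fx'];y=(uv[1]-ci['cy'])/ci['fy']
    if name=='wrist':
        r=np.hypot(x,y);d=np.array([x/r*np.sin(r),y/r*np.sin(r),np.cos(r)]) if r>0 else np.array([0,0,1.])
    else: d=np.array([x,y,1.])
    return c,M.T@d
def plane(name,uv,z,ci=None):
    c,d=ray(name,uv,ci); return c+d*(z-c[2])/d[2]
def proj(name,P,ci=None):
    ci=ci or bot.camera_info(name)
    p=cv2.Rodrigues(ci['rvec'])[0]@np.asarray(P,float)+ci['tvec']
    if name=='wrist':
        r=np.hypot(p[0],p[1]);t=np.arctan2(r,p[2]);x,y=p[0]/r*t,p[1]/r*t
    else: x,y=p[0]/p[2],p[1]/p[2]
    return np.array([ci['fx']*x+ci['cx'],ci['fy']*y+ci['cy']])
def snap(name,fn,crop=None,k=1):
    ci=bot.camera_info(name);im=bot.grab_frame(name)[:,:,::-1].copy()
    cv2.imwrite(f'pics/{fn}_raw.png',im)
    if crop: 
        u0,v0,u1,v1=crop; o=cv2.resize(im[v0:v1,u0:u1],None,fx=k,fy=k,interpolation=cv2.INTER_CUBIC)
    else:o=im
    cv2.imwrite(f'pics/{fn}.png',o); return im,ci
def st():
    s=bot.observe();m=R.from_euler('xyz',s['tool_rot']).as_matrix()
    np.set_printoptions(precision=4,suppress=True)
    print('t',round(s['clock'],2),'pos',s['position'],'x',m[:,0],'y',m[:,1],'z',m[:,2],'F',s['force'].round(1),'M',s['moment'].round(2),'w',round(s['grip_width'],4),'q',s['qpos'].round(2))
    return s,m
E
python3 - <<'E'
from h import *
st()
im=cv2.imread('pics/top0.png')
cv2.imwrite('pics/c.png',cv2.resize(im[120:260,180:380],None,fx=4,fy=4,interpolation=cv2.INTER_CUBIC))
for uv,z in [((212,160),0.0),((207,153),.13),((285,198),0),((340,222),0),((371,191),.06),((381,245),.06),((142,128),0.09)]:
    print(uv,plane('top',uv,z))
E
```

```text
t 0.15 pos [ 0.1496 -0.6066  0.2309] x [ 0.2394 -0.9709 -0.0008] y [-0.0002  0.0008 -1.    ] z [ 0.9709  0.2394 -0.    ] F [ 0.2 -0.5 -0.1] M [-0.08 -0.    0.01] w 0.0854 q [ 1.26  0.52 -0.04  1.6   0.02  1.02 -0.11]
(212, 160) [ 0.6284 -0.0618  0.    ]
(207, 153) [ 0.6271 -0.0626  0.13  ]
(285, 198) [ 0.5163 -0.2702  0.    ]
(340, 222) [ 0.4462 -0.4252  0.    ]
(371, 191) [ 0.5287 -0.5015  0.06  ]
(381, 245) [ 0.3824 -0.5234  0.06  ]
(142, 128) [0.7043 0.1178 0.09  ]
```

View pics/c.png

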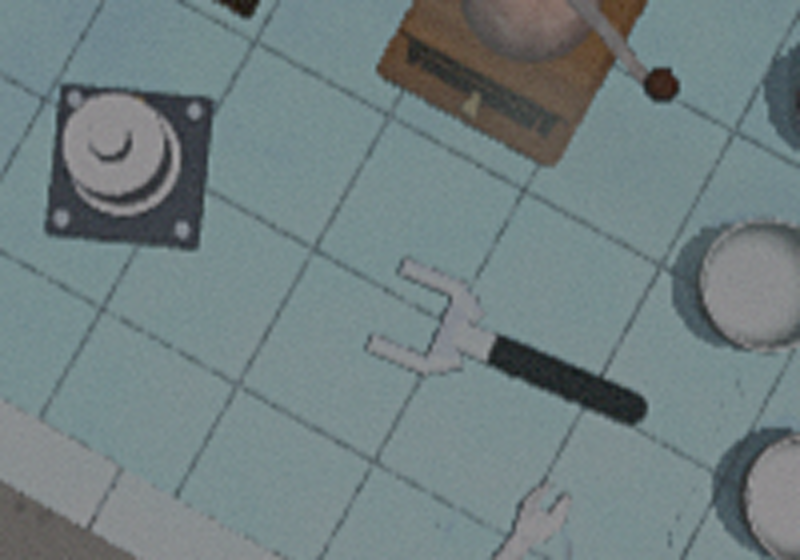

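Run:
```python
from h import *
f=lambda p:((p[0]+.5)/4-.5+180,(p[1]+.5)/4-.5+120)
C=[plane('top',f(p),.012)[:2] for p in [(62,88),(213,98),(200,248),(45,235)]]
C=np.array(C);c=C.mean(0);print('plate c',c,[np.linalg.norm(C[i]-C[i-1]).round(4) for i in range(4)],[np.arctan2(*(C[(i+1)%4]-C[i])[::-1]).round(3) for i in range(4)])
im=cv2.imread('pics/top0.png');g=im.max(2)
m=((g<70)).astype(np.uint8);m[:190]=0;m[:, :298]=0;m[230:]=0;m[:,350:]=0
n,l,s,cc=cv2.connectedComponentsWithStats(m);i=1+s[1:,4].argmax();print(s[i])
pts=np.argwhere(l==i)[:,::-1].astype(np.float32)
W=np.array([plane('top',p,.012)[:2] for p in pts]).astype(np.float32)
r=cv2.minAreaRect(W*1000);print(r);b=cv2.boxPoints(r);print(b)
# cap top knob, circle
for p,z in [((115,147),.109),((112,141),.141),((404,265),.012),((371,345),.012),((480,306),.012)]: print(p,plane('top',f(p),z))
```

```text
plate c [ 0.62265826 -0.06338447] [np.float64(0.1065), np.float64(0.1086), np.float64(0.1083), np.float64(0.1108)] [np.float64(-1.65), np.float64(3.05), np.float64(1.475), np.float64(-0.112)]
[302 204  40  22 320]
((466.71624755859375, -371.6824035644531), (115.0946044921875, 22.838945388793945), 66.6078872680664)
[[ 433.38782 -419.96606]
 [ 454.3496  -429.03363]
 [ 500.04468 -323.39874]
 [ 479.0829  -314.33118]]
(115, 147) [ 0.6215671  -0.06375603  0.109     ]
(112, 141) [ 0.62033628 -0.06547737  0.141     ]
(404, 265) [ 0.55007988 -0.25774606  0.012     ]
(371, 345) [ 0.49358826 -0.23353441  0.012     ]
(480, 306) [ 0.52030352 -0.3110462   0.012     ]
```

```bash
python3 -m crank '[{"hand":0,"dx":-35,"dy":0,"dz":49,"yaw":-0.11},{"hand":0,"dx":-69,"dy":0,"dz":98,"yaw":-0.22},{"hand":0,"dx":-104,"dy":0,"dz":147,"yaw":-0.33},{"hand":0,"dx":-138,"dy":0,"dz":196,"yaw":-0.44},{"hand":0,"dx":-173,"dy":0,"dz":245,"yaw":-0.55},{"hand":0,"dx":-207,"dy":0,"dz":294,"yaw":-0.66},{"hand":0,"dx":-242,"dy":0,"dz":343,"yaw":-0.77},{"hand":0,"dx":-276,"dy":0,"dz":392,"yaw":-0.88},{"hand":0,"dx":-311,"dy":0,"dz":441,"yaw":-0.99},{"hand":0,"dx":-345,"dy":0,"dz":490,"yaw":-1.1},{"hand":0,"dx":-380,"dy":0,"dz":539,"yaw":-1.21},{"hand":0,"dx":-414,"dy":0,"dz":588,"yaw":-1.33}]' 60; python3 -c "
from h import *
st()"
```

```text
clock: 1.15
position: [0.4784, -0.2276, 0.2314]
tool_rot: [-1.571, -0.0, 0.006]
force: [0.3, -0.9, 1.0]
grip_width: 0.0856
t 1.15 pos [ 0.4784 -0.2276  0.2314] x [1.     0.006  0.0001] y [ 0.0001 -0.0002 -1.    ] z [-0.006   1.     -0.0002] F [ 0.3 -0.9  1. ] M [-0.06 -0.04  0.04] w 0.0856 q [ 0.7   0.4  -0.48  1.83  0.22  0.96  0.13]
```

Run:
```python
from h import *
im,ci=snap('wrist','w1')
M=cv2.Rodrigues(ci['rvec'])[0];print(-M.T@ci['tvec'],M)
```

```text
[ 0.47920596 -0.15533763  0.37220636] [[ 0.99997653  0.00673891  0.00123938]
 [ 0.00610024 -0.95795861  0.28684158]
 [ 0.00312028 -0.28682729 -0.95797723]]
```

View pics/w1.png

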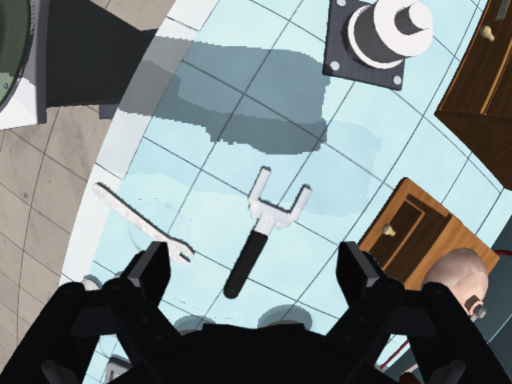

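```bash
cat > span.py <<'E'
from h import *
import sys
def spanner(name,im,ci,box,z=.012,th=60):
    u0,v0,u1,v1=box;g=im.max(2)
    m=np.zeros(g.shape,np.uint8);m[v0:v1,u0:u1]=g[v0:v1,u0:u1]<th
    n,l,s,_=cv2.connectedComponentsWithStats(m);i=1+s[1:,4].argmax();print(s[i])
    W=np.array([plane(name,p[::-1],z,ci)[:2] for p in np.argwhere(l==i)],np.float32)*1000
    r=cv2.minAreaRect(W);print(r)
    c=np.array(r[0]);a=np.deg2rad(r[2]);d=np.array([np.cos(a),np.sin(a)])
    if r[1][0]<r[1][1]: d=np.array([-d[1],d[0]])
    return c,d
E
python3 - <<'E'
from span import *
s,m=st()
# pose unchanged
ci=bot.camera_info('wrist');im=cv2.imread('pics/w1_raw.png')
c,d=spanner('wrist',im,ci,(215,215,285,310),z=.014)
d=d*np.sign(d[1]);print(c,d,'origin',c+45*d,'grip',c+15*d,'jaw',c+125*d)
for p in [(265,168),(307,188)]:print(plane('wrist',p,.012,ci))
for p in [(335,2),(323,73),(402,88)]:print(plane('wrist',p,.012,ci))
for uv,z in [((416,18),.141)]:print(plane('wrist',uv,z,ci))
for P in [(0.56,.06,0),(.55,.02,0),(.5,.0,0)]:print(P,proj('top',P))
E
```

```text
t 1.2 pos [ 0.4836 -0.2204  0.2317] x [0.9997 0.024  0.0033] y [ 0.0033  0.003  -1.    ] z [-0.024   0.9997  0.0029] F [ 2.9 12.  -1.3] M [ 0.54 -0.14  0.08] w 0.0855 q [ 0.69  0.41 -0.49  1.83  0.22  0.96  0.13]
[ 224  230   43   68 1125]
((475.34063720703125, -362.4605712890625), (114.74185943603516, 23.225818634033203), 67.08223724365234)
[ 475.3406 -362.4606] [0.3894 0.9211] origin [ 492.8641 -321.0127] grip [ 481.1818 -348.6446] jaw [ 524.0168 -247.3275]
[ 0.5011 -0.2229  0.012 ]
[ 0.5556 -0.2473  0.012 ]
[ 0.5825 -0.0062  0.012 ]
[ 0.568 -0.102  0.012]
[ 0.6771 -0.1087  0.012 ]
[ 0.6216 -0.0573  0.141 ]
(0.56, 0.06, 0) [169.6379 184.1298]
(0.55, 0.02, 0) [183.5497 187.4361]
(0.5, 0.0, 0) [190.4765 204.7842]
```

```bash
python3 -m crank '[{"hand":0,"dx":34,"dz":30,"yaw":0},{"hand":0,"dx":68,"dz":64},{"hand":0,"dx":100,"dz":100},{"hand":0,"dx":120,"dz":120},{"hand":0,"dx":130,"dz":130},{"hand":0,"dx":132,"dz":132},{"hand":0,"dx":132,"dz":132},{"hand":0,"dx":132,"dz":132}]'
python3 - <<'E'
from h import *
st();im,ci=snap('wrist','w2');st()
E
```

```text
t 1.2 pos [ 0.4836 -0.2204  0.2317] x [0.9997 0.024  0.0033] y [ 0.0033  0.003  -1.    ] z [-0.024   0.9997  0.0029] F [ 2.9 12.  -1.3] M [ 0.54 -0.14  0.08] w 0.0855 q [ 0.69  0.41 -0.49  1.83  0.22  0.96  0.13]
t 1.25 pos [ 0.4813 -0.2236  0.2314] x [0.9999 0.0141 0.0021] y [ 0.0021  0.0024 -1.    ] z [-0.0141  0.9999  0.0024] F [-0.1 -0.8  0.7] M [-0.02  0.08  0.04] w 0.0855 q [ 0.69  0.4  -0.48  1.83  0.22  0.96  0.13]$[0]: bad value
```

View pics/w2.png

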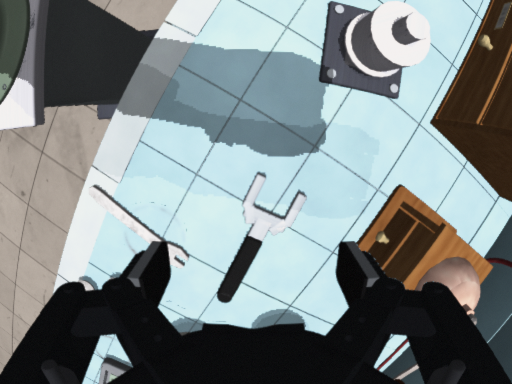

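```bash
python3 -m crank '[{"hand":0,"dx":34,"dy":0,"dz":30,"yaw":0},{"hand":0,"dx":68,"dy":0,"dz":64,"yaw":0},{"hand":0,"dx":100,"dy":0,"dz":100,"yaw":0},{"hand":0,"dx":120,"dy":0,"dz":120,"yaw":0},{"hand":0,"dx":130,"dy":0,"dz":130,"yaw":0},{"hand":0,"dx":132,"dy":0,"dz":132,"yaw":0},{"hand":0,"dx":132,"dy":0,"dz":132,"yaw":0},{"hand":0,"dx":132,"dy":0,"dz":132,"yaw":0}]'
python3 - <<'E'
from h import *
st();im,ci=snap('wrist','w3');st()
E
```

```text
clock: 1.92
position: [0.6088, -0.098, 0.231]
tool_rot: [-1.571, 0.001, 0.0]
force: [-0.5, 0.4, -0.3]
grip_width: 0.0852
t 1.92 pos [ 0.6088 -0.098   0.231 ] x [ 1.      0.0005 -0.0008] y [-0.0008 -0.0004 -1.    ] z [-0.0005  1.     -0.0004] F [-0.5  0.4 -0.3] M [ 0.01  0.03 -0.02] w 0.0852 q [ 0.39  0.55 -0.48  1.6   0.28  1.06 -0.17]
t 1.97 pos [ 0.6087 -0.0985  0.2312] x [ 1.     -0.0004 -0.0006] y [-0.0006 -0.0006 -1.    ] z [ 0.0004  1.     -0.0006] F [-0.4  0.  -0.6] M [-0.01 -0.04 -0.03] w 0.0852 q [ 0.39  0.54 -0.48  1.61  0.28  1.06 -0.17]
```

View pics/w3.png

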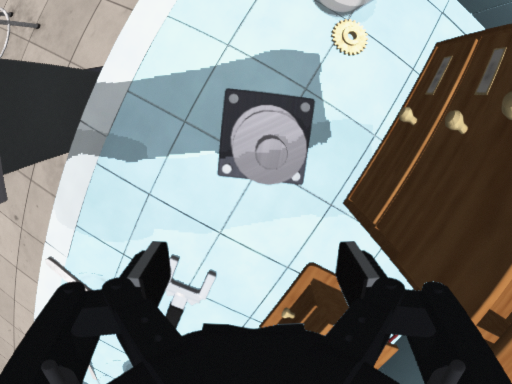

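Run:
```python
from h import *
ci=bot.camera_info('wrist')
C=np.array([plane('wrist',p,.012,ci)[:2] for p in [(226,89),(314,99),(303,185),(220,175)]]);print(C,C.mean(0))
print([np.linalg.norm(C[i]-C[i-1]).round(4) for i in range(4)],[np.arctan2(*(C[(i+1)%4]-C[i])[::-1]).round(3) for i in range(4)])
print(plane('wrist',(272,152),.141,ci),plane('wrist',(268.5,145),.109,ci))
for n,z in [((0.621,-.064,.141),0),((0.621,-.064,.109),0)]:print(proj('wrist',n,ci))
im=cv2.imread('pics/w3.png');cv2.imwrite('pics/w3c.png',cv2.resize(im[75:200,205:325],None,fx=5,fy=4.7))
```

```text
[[ 0.57819401 -0.00493305]
 [ 0.68400572 -0.01576045]
 [ 0.67371581 -0.12367479]
 [ 0.56922097 -0.11082057]] [ 0.62628413 -0.06379721]
[np.float64(0.1063), np.float64(0.1064), np.float64(0.1084), np.float64(0.1053)] [np.float64(-0.102), np.float64(-1.666), np.float64(3.019), np.float64(1.486)]
[ 0.62517286 -0.06192767  0.141     ] [ 0.62407013 -0.06057962  0.109     ]
[266.66494745 154.57167653]
[265.01962484 148.77558461]
```

View pics/w3c.png

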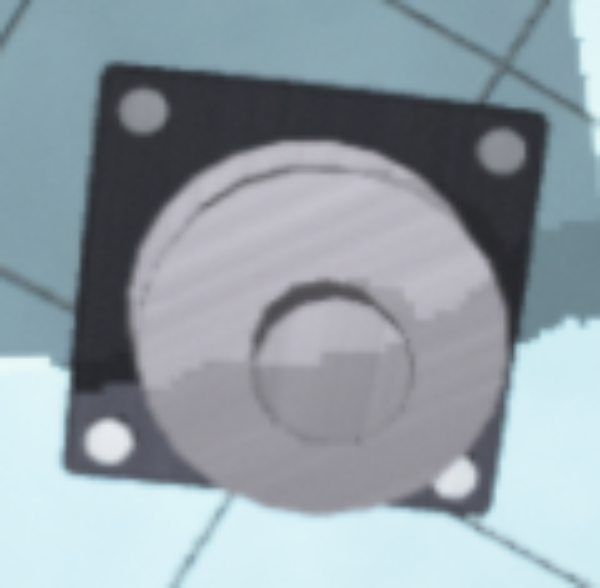

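```bash
python3 -m crank '[{"hand":0,"dx":7,"dy":10,"dz":18,"yaw":0},{"hand":0,"dx":14,"dy":30,"dz":35,"yaw":0},{"hand":0,"dx":14,"dy":65,"dz":35,"yaw":0},{"hand":0,"dx":14,"dy":95,"dz":35,"yaw":0},{"hand":0.3,"dx":14,"dy":110,"dz":35,"yaw":0},{"hand":0.5,"dx":14,"dy":116,"dz":35,"yaw":0},{"hand":1,"dx":14,"dy":116,"dz":35,"yaw":0},{"hand":1,"dx":14,"dy":116,"dz":35,"yaw":0},{"hand":1,"dx":14,"dy":116,"dz":35,"yaw":0},{"hand":1,"dx":14,"dy":116,"dz":35,"yaw":0},{"hand":1,"dx":14,"dy":116,"dz":35,"yaw":0},{"hand":1,"dx":14,"dy":116,"dz":35,"yaw":0}]' 40
python3 - <<'E'
from h import *
st()
E
```

```text
clock: 2.97
position: [0.624, -0.0626, 0.1169]
tool_rot: [-1.571, -0.002, 0.001]
force: [-3.4, -1.9, 8.9]
grip_width: 0.0248
t 2.97 pos [ 0.624  -0.0626  0.1169] x [1.     0.0005 0.002 ] y [ 0.002  -0.0006 -1.    ] z [-0.0005  1.     -0.0006] F [-3.4 -1.9  8.9] M [-0.25  0.47  0.01] w 0.0248 q [ 0.3   0.69 -0.44  1.67  0.37  0.86 -0.3 ]
```

```bash
python3 -m crank '[{"hand":1,"dx":0,"dy":-15,"dz":0,"yaw":0},{"hand":1,"dx":0,"dy":-40,"dz":0,"yaw":0},{"hand":1,"dx":0,"dy":-65,"dz":0,"yaw":0},{"hand":1,"dx":0,"dy":-78,"dz":0,"yaw":0},{"hand":1,"dx":0,"dy":-80,"dz":0,"yaw":0},{"hand":1,"dx":-10,"dy":-80,"dz":20,"yaw":0},{"hand":1,"dx":-25,"dy":-80,"dz":50,"yaw":0},{"hand":1,"dx":-42,"dy":-80,"dz":82,"yaw":0},{"hand":1,"dx":-56,"dy":-80,"dz":110,"yaw":0},{"hand":1,"dx":-63,"dy":-80,"dz":123,"yaw":0},{"hand":1,"dx":-63,"dy":-80,"dz":123,"yaw":0},{"hand":1,"dx":-63,"dy":-80,"dz":123,"yaw":0}]'
python3 - <<'E'
from h import *
st()
snap('wrist','w4');snap('scene','s4')
E
```

```text
clock: 3.97
position: [0.56, 0.0611, 0.195]
tool_rot: [-1.571, 0.0, 0.002]
force: [-0.4, -0.5, 0.1]
grip_width: 0.0247
t 3.97 pos [0.56   0.0611 0.195 ] x [ 1.      0.0023 -0.0002] y [-0.0002 -0.0003 -1.    ] z [-0.0023  1.     -0.0003] F [-0.4 -0.5  0.1] M [-0.02 -0.04  0.05] w 0.0247 q [ 0.15  0.51 -0.51  1.78  0.3   0.93 -0.48]
```

View pics/w4.png

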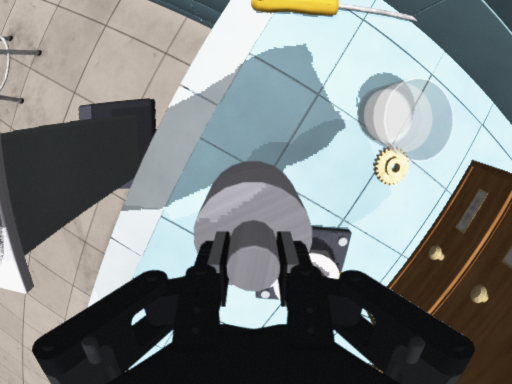

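View pics/s4.png

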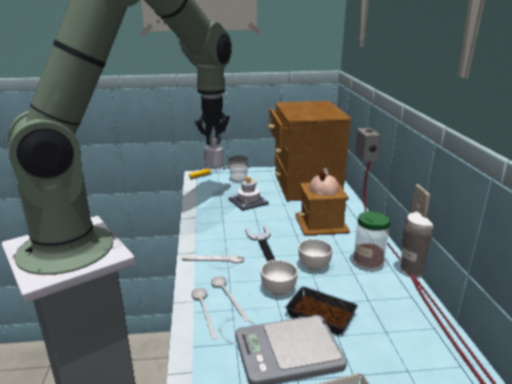

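```bash
python3 -m crank '[{"hand":1,"dx":0,"dy":20,"dz":0,"yaw":0},{"hand":1,"dx":0,"dy":55,"dz":0,"yaw":0},{"hand":1,"dx":0,"dy":90,"dz":0,"yaw":0},{"hand":1,"dx":0,"dy":110,"dz":0,"yaw":0},{"hand":1,"dx":0,"dy":118,"dz":0,"yaw":0},{"hand":1,"dx":0,"dy":121,"dz":0,"yaw":0},{"hand":1,"dx":0,"dy":123,"dz":0,"yaw":0},{"hand":1,"dx":0,"dy":124,"dz":0,"yaw":0},{"hand":1,"dx":0,"dy":124,"dz":0,"yaw":0}]'
python3 - <<'E'
from h import *
st()
snap('wrist','w5')
E
```

```text
clock: 4.82
position: [0.5609, 0.0606, 0.0723]
tool_rot: [-1.571, -0.002, 0.001]
force: [0.2, 0.0, -0.8]
grip_width: 0.0246
t 4.82 pos [0.5609 0.0606 0.0723] x [1.     0.0006 0.0016] y [ 0.0016  0.0001 -1.    ] z [-0.0006  1.      0.0001] F [ 0.2  0.  -0.8] M [ 0.01 -0.    0.02] w 0.0246 q [ 0.09  0.67 -0.43  1.87  0.42  0.69 -0.58]
```

View pics/w5.png

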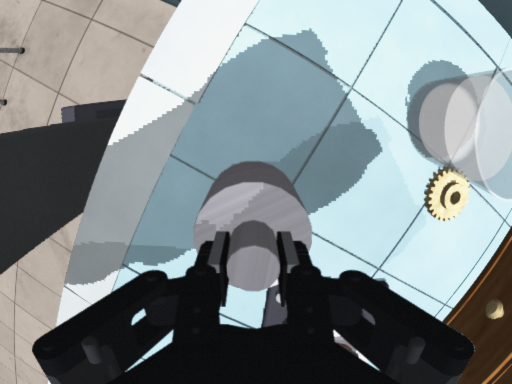

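```bash
python3 -m crank '[{"hand":1,"dx":0,"dy":2,"dz":0,"yaw":0},{"hand":1,"dx":0,"dy":3,"dz":0,"yaw":0},{"hand":1,"dx":0,"dy":3,"dz":0,"yaw":0}]'; python3 -c "
from h import *
st()"
```

```text
clock: 5.12
position: [0.5608, 0.0608, 0.0697]
tool_rot: [-1.571, -0.002, 0.001]
force: [-5.7, -0.7, 20.5]
grip_width: 0.0249
t 5.12 pos [0.5608 0.0608 0.0697] x [1.     0.0009 0.0016] y [ 0.0016 -0.0003 -1.    ] z [-0.0009  1.     -0.0003] F [-5.7 -0.7 20.5] M [-0.35  1.25 -0.03] w 0.0249 q [ 0.09  0.68 -0.43  1.87  0.42  0.68 -0.58]
```

```bash
python3 -m crank '[{"hand":0.6,"dx":0,"dy":-1,"dz":0,"yaw":0},{"hand":0,"dx":0,"dy":-1,"dz":0,"yaw":0},{"hand":0,"dx":0,"dy":-1,"dz":0,"yaw":0},{"hand":0,"dx":0,"dy":-1,"dz":0,"yaw":0},{"hand":0,"dx":0,"dy":-15,"dz":0,"yaw":0},{"hand":0,"dx":0,"dy":-50,"dz":0,"yaw":0},{"hand":0,"dx":0,"dy":-90,"dz":0,"yaw":0},{"hand":0,"dx":12,"dy":-120,"dz":-37,"yaw":0},{"hand":0,"dx":24,"dy":-130,"dz":-75,"yaw":0},{"hand":0,"dx":35,"dy":-130,"dz":-112,"yaw":0},{"hand":0,"dx":46,"dy":-130,"dz":-150,"yaw":0},{"hand":0,"dx":46,"dy":-130,"dz":-150,"yaw":0}]';  python3 -m crank '[{"hand":0,"dx":0,"dy":0,"dz":0,"yaw":0},{"hand":0,"dx":0,"dy":0,"dz":0,"yaw":0}]'
python3 - <<'E'
from h import *
snap('wrist','w6');st()
im=cv2.imread('pics/w6.png')
snap('top','t6',(130,90,330,240),4)
E
```

```text
clock: 6.12
position: [0.6073, -0.0985, 0.1981]
tool_rot: [-1.574, -0.0, -0.008]
force: [-0.3, -0.8, -0.3]
grip_width: 0.0852
clock: 6.28
position: [0.6062, -0.089, 0.198]
tool_rot: [-1.57, 0.001, 0.001]
force: [0.5, 0.9, -0.0]
grip_width: 0.0853
t 6.33 pos [ 0.6062 -0.0882  0.1981] x [ 1.      0.0019 -0.0004] y [-0.0004  0.0006 -1.    ] z [-0.0019  1.      0.0006] F [-0.1 -0.1  0. ] M [0.08 0.   0.04] w 0.0855 q [ 0.37  0.57 -0.48  1.65  0.3   0.99 -0.21]
```

View pics/w6.png

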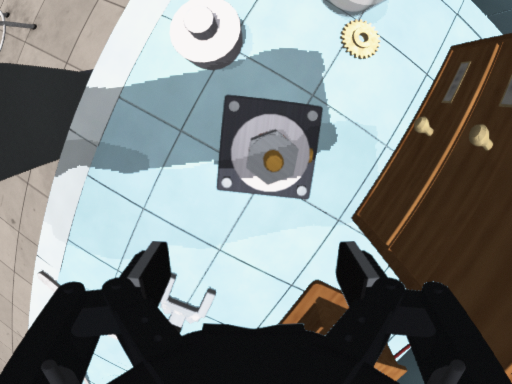

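View pics/t6.png

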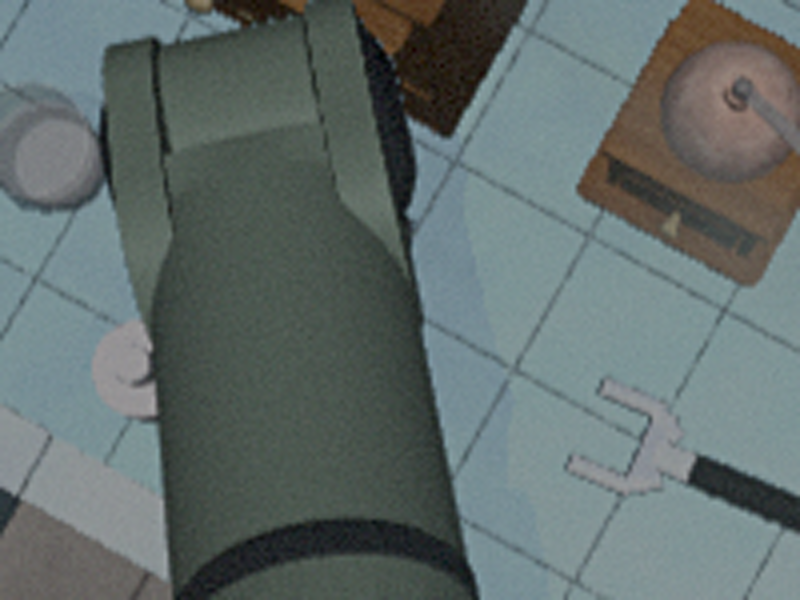

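Cap stands upright, released, at (207,30) in the wrist image; the nut is at about (273,155). Zooming on the nut.

Run:
```python
from h import *
im=cv2.imread('pics/w6.png');cv2.imwrite('pics/w6c.png',cv2.resize(im[90:205,210:330],None,fx=5,fy=5,interpolation=cv2.INTER_CUBIC))
```

```text
(no output)
```

View pics/w6c.png

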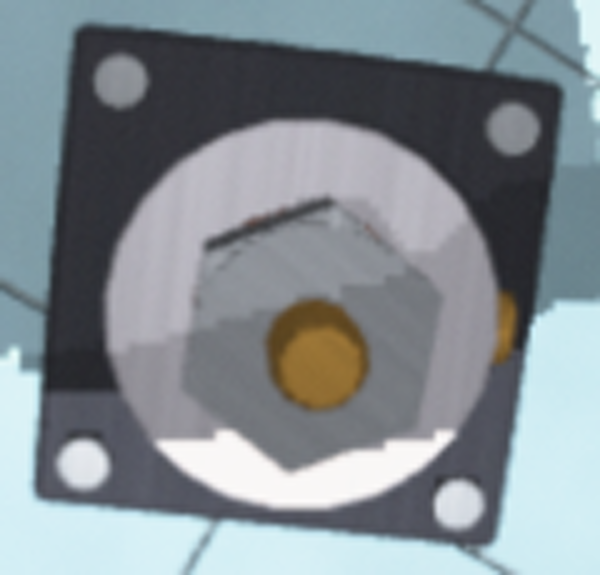

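Run:
```python
from h import *
ci=bot.camera_info('wrist')
P=np.array([plane('wrist',(210+(u-2)/5,90+(v-2)/5),.075,ci)[:2] for u,v in [(440,292),(415,430),(292,470),(182,390)]])
print(P)
c=(P[0]+P[3])/2;print('c',c)
for i in range(3):
    e=P[i+1]-P[i];print(np.linalg.norm(e),np.rad2deg(np.arctan2(e[1],e[0]))%60)
print(np.rad2deg(np.arctan2(*(P[0]-P[3])[::-1])))
for z in (.0995,):
  print(plane('wrist',(210+320/5,90+366/5),z,ci))
C=[plane('wrist',(210+u/5,90+v/5),.012,ci)[:2] for u,v in [(80,28),(560,88),(492,542),(38,495)]];print(np.mean(C,0))
print(plane('wrist',(202,20),.09,ci))
```

```text
[[ 0.64793136 -0.05235713]
 [ 0.64420979 -0.07798511]
 [ 0.6216875  -0.08569823]
 [ 0.60149739 -0.07075352]]
c [ 0.62471437 -0.06155532]
0.02589678505700531 21.737546087508832
0.023806425176783556 18.904600307648707
0.025119415839885174 23.491170368433956
21.61267427233976
[ 0.6250156  -0.06185316  0.0995    ]
[ 0.62564574 -0.06183942]
[0.56484122 0.06020113 0.09      ]
```

```bash
python3 -m crank '[{"hand":0,"dx":8,"dy":10,"dz":12,"yaw":-0.1},{"hand":0,"dx":15,"dy":20,"dz":25,"yaw":-0.2},{"hand":0,"dx":15,"dy":30,"dz":25,"yaw":-0.32},{"hand":0,"dx":15,"dy":40,"dz":25,"yaw":-0.44},{"hand":0,"dx":15,"dy":50,"dz":25,"yaw":-0.56},{"hand":0,"dx":15,"dy":60,"dz":25,"yaw":-0.68},{"hand":0,"dx":15,"dy":70,"dz":25,"yaw":-0.8},{"hand":0,"dx":15,"dy":80,"dz":25,"yaw":-0.9},{"hand":0,"dx":15,"dy":80,"dz":25,"yaw":-0.9},{"hand":0,"dx":15,"dy":80,"dz":25,"yaw":-0.9}]'
python3 - <<'E'
from h import *
snap('wrist','w7');st()
E
```

```text
clock: 7.22
position: [0.6211, -0.0633, 0.1182]
tool_rot: [-1.57, 0.0, 0.899]
force: [-0.6, -0.2, 0.1]
grip_width: 0.0856
t 7.27 pos [ 0.6214 -0.0635  0.1187] x [0.6231 0.7821 0.0003] y [ 0.0002  0.0003 -1.    ] z [-0.7821  0.6231  0.0001] F [-0.   0.3  1. ] M [-0.02 -0.01  0.  ] w 0.0851 q [ 0.43  0.73 -0.65  1.67  0.53  0.93  0.47]
```

View pics/w7.png

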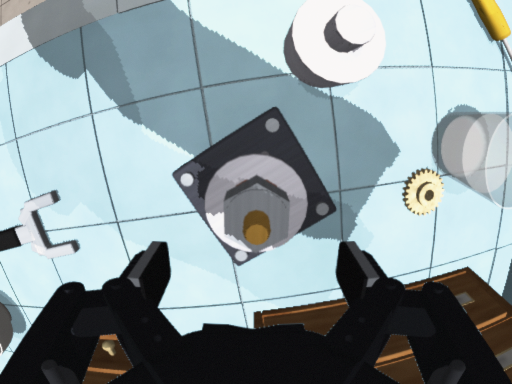

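```bash
python3 -m crank '[{"hand":0,"dx":0,"dy":20,"dz":0,"yaw":0},{"hand":0,"dx":0,"dy":42,"dz":0,"yaw":0},{"hand":0.2,"dx":0,"dy":56,"dz":0,"yaw":0},{"hand":0.3,"dx":0,"dy":61,"dz":0,"yaw":0},{"hand":0.4,"dx":0,"dy":61,"dz":0,"yaw":0},{"hand":1,"dx":0,"dy":61,"dz":0,"yaw":0},{"hand":1,"dx":0,"dy":61,"dz":0,"yaw":0},{"hand":1,"dx":0,"dy":61,"dz":0,"yaw":0},{"hand":1,"dx":0,"dy":61,"dz":0,"yaw":0},{"hand":1,"dx":0,"dy":61,"dz":0,"yaw":0}]' 40
python3 - <<'E'
from h import *
st()
E
```

```text
clock: 8.1
position: [0.6226, -0.0623, 0.0587]
tool_rot: [-1.572, -0.004, 0.901]
force: [5.9, 9.3, -8.3]
grip_width: 0.043
t 8.1 pos [ 0.6226 -0.0623  0.0587] x [0.6205 0.7842 0.0037] y [ 0.0029  0.0024 -1.    ] z [-0.7842  0.6205 -0.0008] F [ 5.9  9.3 -8.3] M [ 1.72 -0.94 -0.03] w 0.043 q [ 0.4   0.81 -0.61  1.7   0.59  0.83  0.43]
```

```bash
python3 -m crank '[{"hand":1,"dx":1,"dy":0,"dz":0,"yaw":0.03},{"hand":1,"dx":2,"dy":0,"dz":0,"yaw":0.1},{"hand":1,"dx":2,"dy":0,"dz":0,"yaw":0.2},{"hand":1,"dx":2,"dy":0,"dz":0,"yaw":0.3},{"hand":1,"dx":2,"dy":0,"dz":0,"yaw":0.35},{"hand":1,"dx":2,"dy":0,"dz":0,"yaw":0.35}]'
python3 - <<'E'
from h import *
st()
E
```

```text
clock: 8.6
position: [0.623, -0.0619, 0.0586]
tool_rot: [-1.571, -0.001, 0.548]
force: [-2.4, 4.1, 1.0]
grip_width: 0.0428
t 8.6 pos [ 0.623  -0.0619  0.0586] x [0.8534 0.5212 0.0009] y [ 0.001   0.0002 -1.    ] z [-0.5212  0.8534 -0.0003] F [-2.4  4.1  1. ] M [ 0.64  0.7  -0.05] w 0.0428 q [ 0.35  0.79 -0.52  1.7   0.52  0.8   0.13]
```

```bash
r(){ python3 -c "
from h import *
s=bot.observe();print('Mz',s['moment'].round(3),'F',s['force'].round(1),'rot',s['tool_rot'].round(3),'w',round(s['grip_width'],4),s['position'].round(4))"; }
python3 -m crank '[{"hand":1,"dx":0,"dy":0,"dz":0,"yaw":0.08},{"hand":1,"dx":0,"dy":0,"dz":0,"yaw":0.16},{"hand":1,"dx":0,"dy":0,"dz":0,"yaw":0.16}]' >/dev/null; r
python3 -m crank '[{"hand":1,"dx":0,"dy":0,"dz":0,"yaw":0.04},{"hand":1,"dx":0,"dy":0,"dz":0,"yaw":0.08},{"hand":1,"dx":0,"dy":0,"dz":0,"yaw":0.08}]' >/dev/null; r
```

```text
Mz [ 0.915  0.865 -0.083] F [-2.   4.1  6.4] rot [-1.571e+00 -1.000e-03  3.890e-01] w 0.0434 [ 0.6231 -0.0619  0.0585]
Mz [ 0.961  0.967 -0.152] F [-3.4  6.   6.9] rot [-1.571e+00 -1.000e-03  3.130e-01] w 0.0429 [ 0.6231 -0.0619  0.0585]
```

```bash
cat > r.sh <<'E'
python3 -c "
from h import *
s=bot.observe();print('Mz',s['moment'].round(3),'F',s['force'].round(1),'rot',s['tool_rot'].round(3),'w',round(s['grip_width'],4),s['position'].round(4))"
E
python3 -m crank '[{"hand":1,"dx":0,"dy":0,"dz":0,"yaw":0.04},{"hand":1,"dx":0,"dy":0,"dz":0,"yaw":0.08},{"hand":1,"dx":0,"dy":0,"dz":0,"yaw":0.08}]' >/dev/null; bash r.sh
```

```text
Mz [ 0.94   0.862 -0.088] F [-2.9  4.2  8.1] rot [-1.57e+00 -1.00e-03  2.33e-01] w 0.0431 [ 0.6232 -0.0618  0.0585]
```

```bash
python3 -m crank '[{"hand":1,"dx":0,"dy":0,"dz":0,"yaw":0.04},{"hand":1,"dx":0,"dy":0,"dz":0,"yaw":0.08},{"hand":1,"dx":0,"dy":0,"dz":0,"yaw":0.08}]' >/dev/null; bash r.sh
```

```text
Mz [ 0.988  0.784 -0.072] F [-3.   5.   6.8] rot [-1.57e+00 -1.00e-03  1.53e-01] w 0.043 [ 0.6232 -0.0618  0.0585]
```

```bash
python3 -m crank '[{"hand":1,"dx":0,"dy":0,"dz":0,"yaw":0.04},{"hand":1,"dx":0,"dy":0,"dz":0,"yaw":0.08},{"hand":1,"dx":0,"dy":0,"dz":0,"yaw":0.08}]' >/dev/null; bash r.sh
```

```text
Mz [ 1.028  0.739 -0.073] F [-2.3  4.3  7.6] rot [-1.57  -0.002  0.073] w 0.0428 [ 0.6233 -0.0618  0.0585]
```

```bash
python3 -m crank '[{"hand":1,"dx":0,"dy":0,"dz":0,"yaw":0.04},{"hand":1,"dx":0,"dy":0,"dz":0,"yaw":0.08},{"hand":1,"dx":0,"dy":0,"dz":0,"yaw":0.08}]' >/dev/null; bash r.sh
```

```text
Mz [ 1.093  0.652 -0.068] F [-2.4  5.4  6.6] rot [-1.57  -0.002 -0.007] w 0.0432 [ 0.6233 -0.0618  0.0585]
```

```bash
python3 -m crank '[{"hand":1,"dx":0,"dy":0,"dz":0,"yaw":0.04},{"hand":1,"dx":0,"dy":0,"dz":0,"yaw":0.08},{"hand":1,"dx":0,"dy":0,"dz":0,"yaw":0.08}]' >/dev/null; bash r.sh
```

```text
Mz [ 1.09   0.541 -0.077] F [-1.2  5.1  6.9] rot [-1.57  -0.002 -0.087] w 0.043 [ 0.6234 -0.0618  0.0585]
```

```bash
python3 -m crank '[{"hand":1,"dx":0,"dy":0,"dz":0,"yaw":0.04},{"hand":1,"dx":0,"dy":0,"dz":0,"yaw":0.08},{"hand":1,"dx":0,"dy":0,"dz":0,"yaw":0.08}]' >/dev/null; bash r.sh
```

```text
Mz [0.604 0.538 1.317] F [-1.   3.   8.2] rot [-1.57  -0.002 -0.165] w 0.0436 [ 0.6234 -0.0619  0.0585]
```

```bash
python3 -m crank '[{"hand":1,"dx":0,"dy":0,"dz":0,"yaw":0.04},{"hand":1,"dx":0,"dy":0,"dz":0,"yaw":0.07},{"hand":1,"dx":0,"dy":0,"dz":0,"yaw":0.07}]' >/dev/null; bash r.sh
```

```text
Mz [0.057 0.581 1.216] F [-1.2  0.9  8.1] rot [-1.571 -0.002 -0.235] w 0.0433 [ 0.6233 -0.0625  0.0585]
```

```bash
python3 -m crank '[{"hand":0.3,"dx":0,"dy":0,"dz":0,"yaw":0},{"hand":0,"dx":0,"dy":0,"dz":0,"yaw":0},{"hand":0,"dx":0,"dy":0,"dz":0,"yaw":0},{"hand":0,"dx":0,"dy":-15,"dz":0,"yaw":0},{"hand":0,"dx":0,"dy":-50,"dz":0,"yaw":0},{"hand":0,"dx":0,"dy":-90,"dz":-10,"yaw":0},{"hand":0,"dx":0,"dy":-125,"dz":-30,"yaw":0},{"hand":0,"dx":0,"dy":-140,"dz":-40,"yaw":0},{"hand":0,"dx":0,"dy":-140,"dz":-40,"yaw":0},{"hand":0,"dx":0,"dy":-140,"dz":-40,"yaw":0},{"hand":0,"dx":0,"dy":-140,"dz":-40,"yaw":0}]'
python3 - <<'E'
from h import *
ci0=bot.camera_info('wrist')
im,ci=snap('wrist','w8',(195,90,355,210),5);st()
import pickle;pickle.dump(ci,open('ci8.pkl','wb'))
E
```

```text
clock: 11.77
position: [0.6128, -0.101, 0.1965]
tool_rot: [-1.571, 0.001, -0.238]
force: [0.6, 0.1, -1.5]
grip_width: 0.0856
t 11.82 pos [ 0.6127 -0.1007  0.1961] x [ 0.9719 -0.2355 -0.0018] y [-0.0017  0.0006 -1.    ] z [0.2355 0.9719 0.0002] F [ 0.1 -0.2 -0.6] M [-0.   -0.02 -0.04] w 0.0852 q [ 0.33  0.58 -0.39  1.63  0.25  0.99 -0.38]
```

View pics/w8.png

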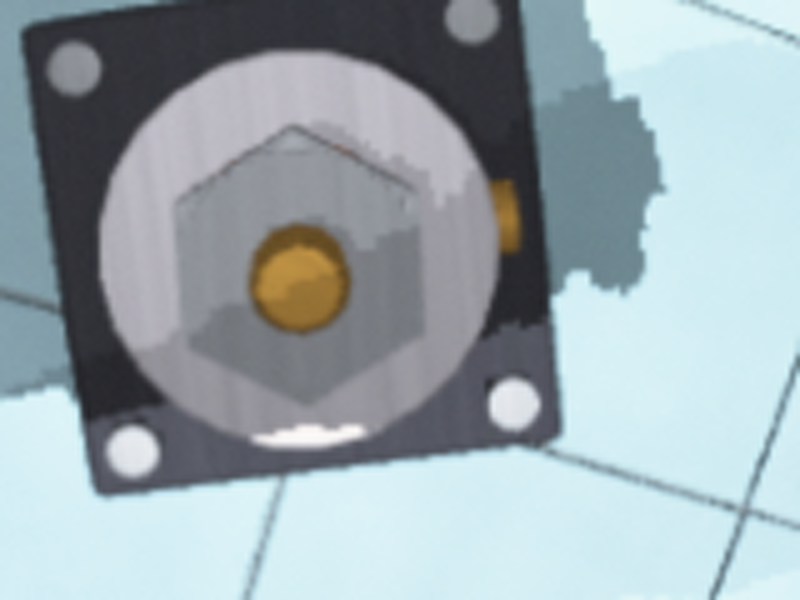

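Run:
```python
from h import *
import pickle;ci=pickle.load(open('ci8.pkl','rb'))
f=lambda u,v:(195+(u-2)/5,90+(v-2)/5)
P=np.array([plane('wrist',f(*p),.075,ci)[:2] for p in [(418,205),(424,335),(308,406),(187,345),(177,215)]])
for i in range(4):
    e=P[i+1]-P[i];print(np.linalg.norm(e).round(4),np.rad2deg(np.arctan2(e[1],e[0]))%60)
print('c from opp corners',(P[0]+P[3])/2,(P[1]+P[4])/2, plane('wrist',f(300,283),.0995,ci))
print('opp dirs',np.rad2deg(np.arctan2(*(P[0]-P[3])[::-1])),np.rad2deg(np.arctan2(*(P[1]-P[4])[::-1])))
```

```text
0.0234 19.91799366667398
0.0245 18.662718927024144
0.0244 19.013383252079564
0.0235 19.990711381273684
c from opp corners [ 0.62519898 -0.06409618] [ 0.62518867 -0.06406911] [ 0.62521547 -0.06221396  0.0995    ]
opp dirs 17.99347282880968 -39.749942937712646
```

```bash
python3 -m crank '[{"hand":0,"dx":-8,"dy":0,"dz":-28,"yaw":0.02},{"hand":0,"dx":-16,"dy":0,"dz":-60,"yaw":0.04},{"hand":0,"dx":-26,"dy":0,"dz":-97,"yaw":0.06},{"hand":0,"dx":-36,"dy":0,"dz":-135,"yaw":0.08},{"hand":0,"dx":-46,"dy":0,"dz":-173,"yaw":0.1},{"hand":0,"dx":-56,"dy":0,"dz":-210,"yaw":0.12},{"hand":0,"dx":-66,"dy":10,"dz":-247,"yaw":0.14},{"hand":0,"dx":-74,"dy":25,"dz":-275,"yaw":0.17},{"hand":0,"dx":-76,"dy":40,"dz":-283,"yaw":0.17},{"hand":0,"dx":-76,"dy":40,"dz":-283,"yaw":0.17},{"hand":0,"dx":-76,"dy":40,"dz":-283,"yaw":0.17},{"hand":0,"dx":-76,"dy":40,"dz":-283,"yaw":0.17}]'
python3 - <<'E'
from span import *
st()
im,ci=snap('wrist','w9');st()
import pickle;pickle.dump(ci,open('ci9.pkl','wb'))
E
```

```text
clock: 12.82
position: [0.4733, -0.357, 0.1573]
tool_rot: [-1.57, 0.0, -0.407]
force: [0.3, -0.1, 0.6]
grip_width: 0.0857
t 12.82 pos [ 0.4733 -0.357   0.1573] x [ 0.9184 -0.3957 -0.0003] y [ 0.0001  0.001  -1.    ] z [0.3957 0.9184 0.001 ] F [ 0.3 -0.1  0.6] M [ 0.07  0.04 -0.03] w 0.0857 q [ 0.76  0.57 -0.31  1.74  0.22  0.86 -0.05]
t 12.87 pos [ 0.4735 -0.357   0.1577] x [ 0.9185 -0.3955  0.0004] y [ 0.0006  0.0005 -1.    ] z [0.3955 0.9185 0.0007] F [-0.1  0.6 -0.3] M [ 0.04 -0.01 -0.02] w 0.0849 q [ 0.76  0.57 -0.31  1.74  0.22  0.86 -0.05]
```

View pics/w9.png

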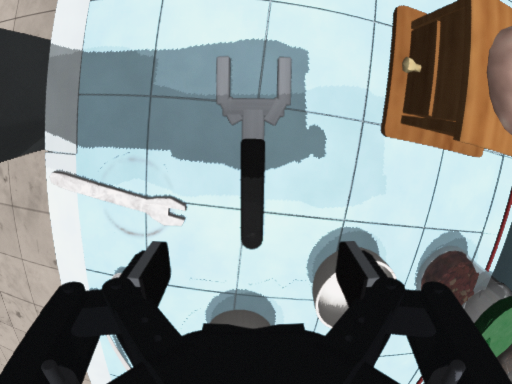

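Run:
```python
from span import *
import pickle;ci=pickle.load(open('ci9.pkl','rb'));im=cv2.imread('pics/w9_raw.png')
c,d=spanner('wrist',im,ci,(236,130,272,255),z=.014)
d=d*np.sign(d[1]);print(c,np.rad2deg(np.arctan2(d[1],d[0])),'grip',c+15*d,'jaw',c+125*d)
a=[plane('wrist',p,.012,ci) for p in [(223,58),(284,58)]];print(a,(a[0]+a[1])/2)
```

```text
[ 241  139   24  109 2375]
((468.2963562011719, -371.2725524902344), (114.14107513427734, 22.50948143005371), 66.11994171142578)
[ 468.2963562  -371.27255249] 66.11994171142578 grip [ 474.36870656 -357.55662886] jaw [ 518.89927589 -256.97318889]
[array([ 0.49658695, -0.23573013,  0.012     ]), array([ 0.54961108, -0.25847055,  0.012     ])] [ 0.52309901 -0.24710034  0.012     ]
```

```bash
python3 -m crank '[{"hand":0,"dx":0,"dy":25,"dz":0,"yaw":0},{"hand":0,"dx":0,"dy":60,"dz":0,"yaw":0},{"hand":0,"dx":0,"dy":100,"dz":0,"yaw":0},{"hand":0,"dx":0,"dy":130,"dz":0,"yaw":0},{"hand":0.3,"dx":0,"dy":145,"dz":0,"yaw":0},{"hand":0.5,"dx":0,"dy":151,"dz":0,"yaw":0},{"hand":0.6,"dx":0,"dy":153,"dz":0,"yaw":0},{"hand":1,"dx":0,"dy":153,"dz":0,"yaw":0},{"hand":1,"dx":0,"dy":153,"dz":0,"yaw":0},{"hand":1,"dx":0,"dy":153,"dz":0,"yaw":0},{"hand":1,"dx":0,"dy":153,"dz":0,"yaw":0},{"hand":1,"dx":0,"dy":153,"dz":0,"yaw":0}]' 100; python3 -c "
from h import *
st()"
```

```text
clock: 13.87
position: [0.4732, -0.3587, 0.0062]
tool_rot: [-1.571, -0.002, -0.409]
force: [-2.1, 3.1, 9.2]
grip_width: 0.0207
t 13.87 pos [ 0.4732 -0.3587  0.0062] x [ 0.9176 -0.3976  0.0023] y [ 0.002  -0.0012 -1.    ] z [ 0.3976  0.9176 -0.0003] F [-2.1  3.1  9.2] M [0.68 0.4  0.09] w 0.0207 q [ 0.71  0.79 -0.24  1.81  0.31  0.58 -0.13]
```

```bash
python3 - <<'E'
from h import *
for p in [(275,139),(318,161)]: print(plane('top',p,0),plane('top',p,.02))
E
python3 -m crank '[{"hand":1,"dx":0,"dy":-8,"dz":0,"yaw":0},{"hand":1,"dx":0,"dy":-30,"dz":0,"yaw":0},{"hand":1,"dx":0,"dy":-50,"dz":0,"yaw":0},{"hand":1,"dx":0,"dy":-57,"dz":0,"yaw":0},{"hand":1,"dx":0,"dy":-57,"dz":0,"yaw":0}]'
python3 - <<'E'
from h import *
st();snap('wrist','w10')
E
```

```text
[ 0.68753087 -0.24419688  0.        ] [ 0.68356466 -0.24350709  0.02      ]
[ 0.62179926 -0.36692104  0.        ] [ 0.61884501 -0.36434188  0.02      ]
clock: 14.28
position: [0.4733, -0.3594, 0.0638]
tool_rot: [-1.572, -0.004, -0.409]
force: [0.8, -0.0, -3.5]
grip_width: 0.021
t 14.28 pos [ 0.4733 -0.3594  0.0638] x [ 0.9173 -0.3981  0.0038] y [ 0.0031 -0.0023 -1.    ] z [ 0.3981  0.9173 -0.0009] F [ 0.8 -0.  -3.5] M [-0.11 -0.02  0.  ] w 0.021 q [ 0.74  0.7  -0.27  1.8   0.28  0.68 -0.1 ]
```

View pics/w10.png

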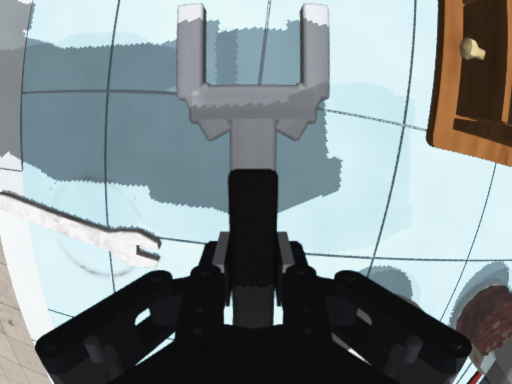

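Run:
```python
from h import *
ci=bot.camera_info('wrist');s,m=st()
im=cv2.imread('pics/w10_raw.png');cv2.imwrite('pics/w10c.png',cv2.resize(im[0:180,165:345],None,fx=3.3,fy=3.3,interpolation=cv2.INTER_CUBIC))
for z in (.05,.06,.069,.08):
    for pr in [((206.5,12),(301,12)),((205.5,84),(301.5,84))]:
        a,b=[plane('wrist',p,z,ci) for p in pr]; q=m.T@((a+b)/2-s['position']); print(z,np.linalg.norm(a-b).round(4),q)
```

```text
t 14.33 pos [ 0.4726 -0.3589  0.0623] x [ 0.9174 -0.398   0.002 ] y [ 0.0016 -0.0013 -1.    ] z [ 0.398   0.9174 -0.0005] F [-0.3  0.6 -2.6] M [-0.14  0.04  0.04] w 0.0209 q [ 0.74  0.7  -0.27  1.8   0.28  0.68 -0.1 ]
0.05 0.0485 [0.002  0.0122 0.124 ]
0.05 0.0489 [0.0019 0.0123 0.0849]
0.06 0.0454 [0.0019 0.0022 0.1207]
0.06 0.0457 [0.0018 0.0023 0.0841]
0.069 0.0425 [ 0.0019 -0.0068  0.1176]
0.069 0.0428 [ 0.0018 -0.0067  0.0834]
0.08 0.039 [ 0.0018 -0.0178  0.114 ]
0.08 0.0393 [ 0.0017 -0.0177  0.0825]
```

View pics/w10c.png

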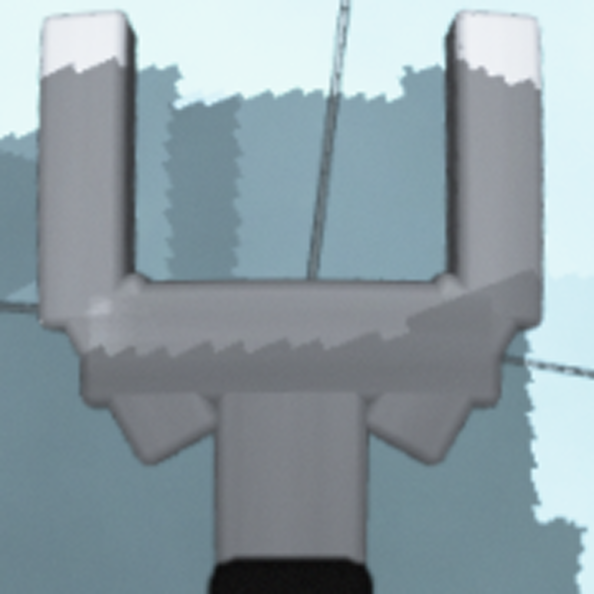

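```bash
python3 -m crank '[{"hand":1,"dx":6,"dy":0,"dz":18,"yaw":-0.02},{"hand":1,"dx":14,"dy":0,"dz":42,"yaw":-0.05},{"hand":1,"dx":23,"dy":0,"dz":68,"yaw":-0.08},{"hand":1,"dx":32,"dy":0,"dz":95,"yaw":-0.12},{"hand":1,"dx":41,"dy":0,"dz":122,"yaw":-0.16},{"hand":1,"dx":50,"dy":0,"dz":148,"yaw":-0.19},{"hand":1,"dx":55,"dy":0,"dz":163,"yaw":-0.21},{"hand":1,"dx":56,"dy":0,"dz":165,"yaw":-0.21},{"hand":1,"dx":56,"dy":0,"dz":165,"yaw":-0.21},{"hand":1,"dx":56,"dy":0,"dz":165,"yaw":-0.21}]'
python3 - <<'E'
from h import *
st();im,ci=snap('wrist','w11')
import pickle;pickle.dump(ci,open('ci11.pkl','wb'))
cv2.imwrite('pics/w11c.png',cv2.resize(im[0:180,145:385],None,fx=3.3,fy=3.3,interpolation=cv2.INTER_CUBIC))
E
```

```text
clock: 15.17
position: [0.5883, -0.2302, 0.0606]
tool_rot: [-1.571, 0.001, -0.2]
force: [-1.1, 0.3, -2.4]
grip_width: 0.021
t 15.17 pos [ 0.5883 -0.2302  0.0606] x [ 0.98   -0.1988 -0.0014] y [-0.0015 -0.0003 -1.    ] z [ 0.1988  0.98   -0.0006] F [-1.1  0.3 -2.4] M [-0.13  0.03 -0.02] w 0.021 q [ 0.48  0.76 -0.31  1.69  0.31  0.75 -0.18]
```

View pics/w11c.png

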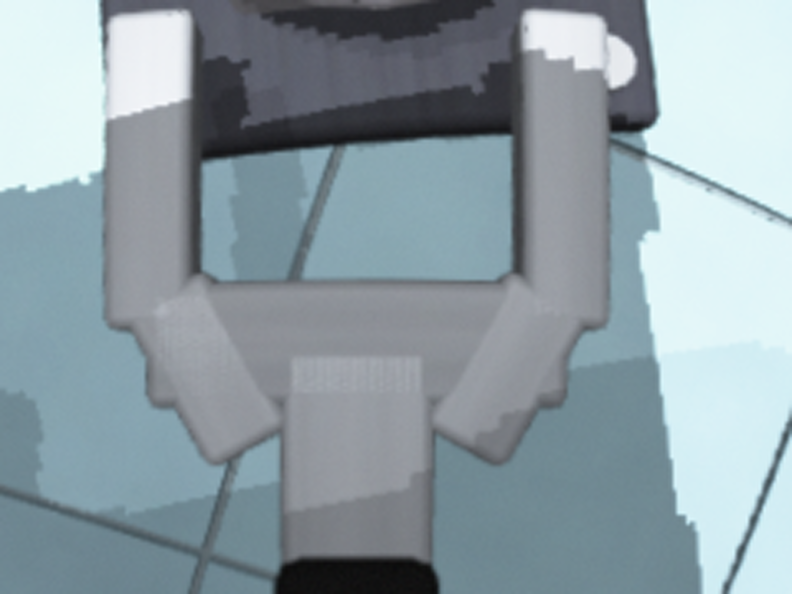

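```bash
python3 -m crank '[{"hand":1,"dx":0,"dy":0,"dz":8,"yaw":0},{"hand":1,"dx":1,"dy":0,"dz":16,"yaw":0},{"hand":1,"dx":1,"dy":0,"dz":24,"yaw":0},{"hand":1,"dx":1,"dy":0,"dz":30,"yaw":0},{"hand":1,"dx":1,"dy":0,"dz":35,"yaw":0},{"hand":1,"dx":1,"dy":0,"dz":35,"yaw":0}]'; python3 -c "
from h import *
st();snap('scene','s12',(170,130,330,260),5)"
```

```text
clock: 15.72
position: [0.5976, -0.1936, 0.0614]
tool_rot: [-1.57, -0.0, -0.197]
force: [0.6, 0.5, -2.4]
grip_width: 0.0208
t 15.72 pos [ 0.5976 -0.1936  0.0614] x [ 0.9806 -0.1961  0.0002] y [ 0.0003  0.0006 -1.    ] z [0.1961 0.9806 0.0006] F [ 0.6  0.5 -2.4] M [-0.03  0.   -0.04] w 0.0208 q [ 0.42  0.75 -0.31  1.7   0.31  0.74 -0.24]
```

View pics/s12.png

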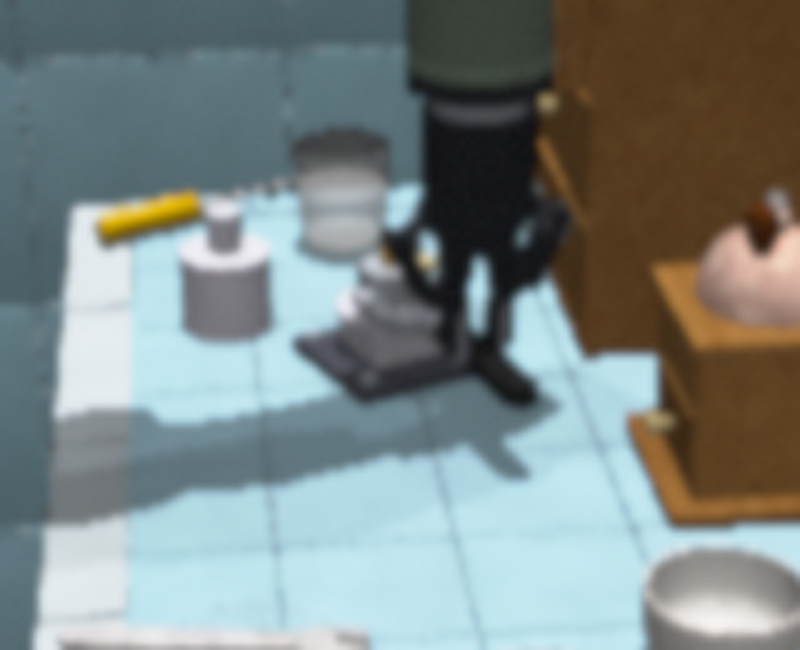

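```bash
python3 -m crank '[{"hand":1,"dx":0,"dy":0,"dz":6,"yaw":0},{"hand":1,"dx":0,"dy":0,"dz":12,"yaw":0},{"hand":1,"dx":0,"dy":0,"dz":12,"yaw":0}]'
python3 - <<'E'
from h import *
st();im,ci=snap('wrist','w13')
import pickle;pickle.dump(ci,open('ci13.pkl','wb'))
cv2.imwrite('pics/w13c.png',cv2.resize(im[0:180,145:385],None,fx=3.3,fy=3.3,interpolation=cv2.INTER_CUBIC))
E
```

```text
clock: 16.02
position: [0.6, -0.1819, 0.0614]
tool_rot: [-1.57, -0.0, -0.198]
force: [0.1, -0.3, -2.2]
grip_width: 0.0207
t 16.02 pos [ 0.6    -0.1819  0.0614] x [ 0.9805 -0.1966  0.0001] y [ 0.0003  0.0008 -1.    ] z [0.1966 0.9805 0.0008] F [ 0.1 -0.3 -2.2] M [-0.09 -0.    0.05] w 0.0207 q [ 0.41  0.75 -0.31  1.7   0.31  0.74 -0.25]
```

View pics/w13c.png

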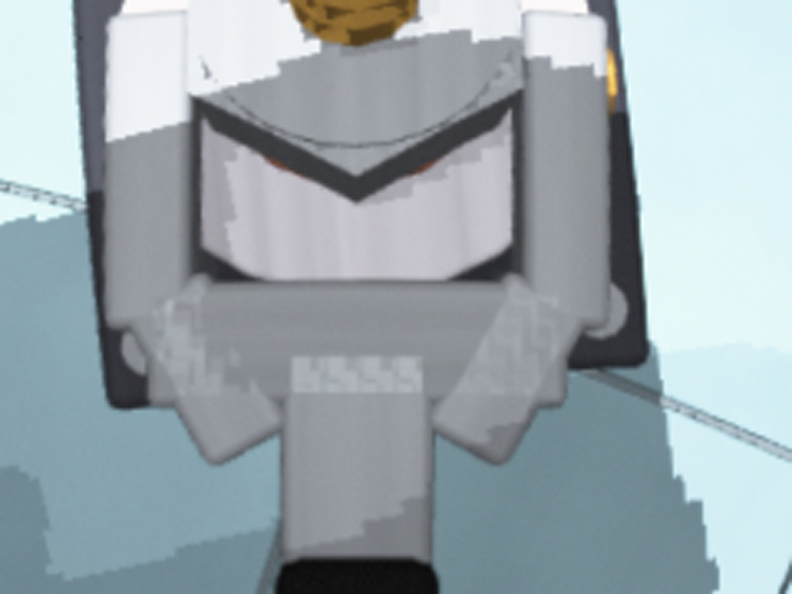

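```bash
python3 -m crank '[{"hand":1,"dx":0,"dy":0,"dz":5,"yaw":0},{"hand":1,"dx":0,"dy":0,"dz":10,"yaw":0},{"hand":1,"dx":0,"dy":0,"dz":10,"yaw":0}]'
python3 - <<'E'
from h import *
st();im,ci=snap('wrist','w14')
cv2.imwrite('pics/w14c.png',cv2.resize(im[0:180,145:385],None,fx=3.3,fy=3.3,interpolation=cv2.INTER_CUBIC))
E
```

```text
clock: 16.32
position: [0.6019, -0.1722, 0.0613]
tool_rot: [-1.57, -0.0, -0.198]
force: [-0.8, 0.6, -1.5]
grip_width: 0.0212
t 16.32 pos [ 0.6019 -0.1722  0.0613] x [ 0.9805 -0.1967  0.0001] y [ 0.0002  0.0007 -1.    ] z [0.1967 0.9805 0.0008] F [-0.8  0.6 -1.5] M [-0.05  0.04  0.01] w 0.0212 q [ 0.39  0.75 -0.31  1.7   0.31  0.74 -0.27]
```

View pics/w14c.png

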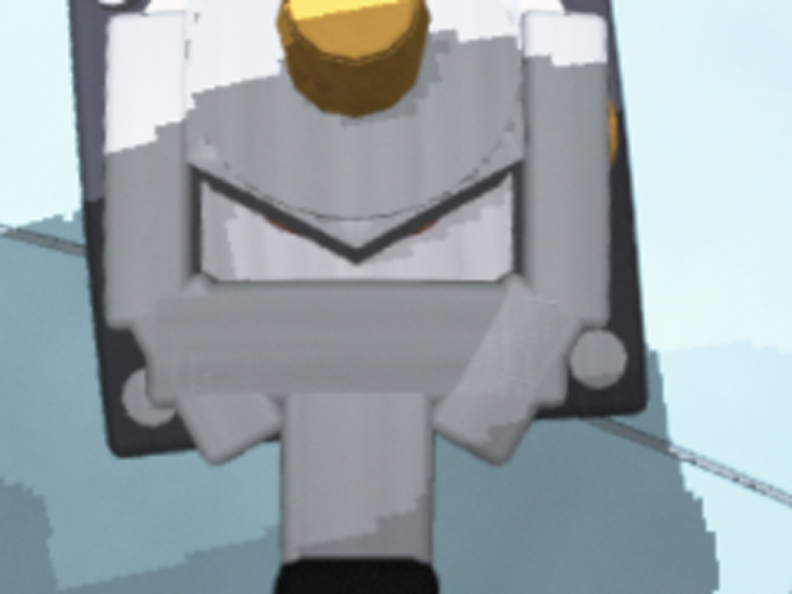

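```bash
python3 -m crank '[{"hand":1,"dx":0,"dy":0,"dz":2.5,"yaw":0},{"hand":1,"dx":0,"dy":0,"dz":2.5,"yaw":0}]' 120; bash r.sh; python3 -m crank '[{"hand":1,"dx":-5.5,"dy":0,"dz":0.1,"yaw":0.05},{"hand":1,"dx":-11,"dy":0,"dz":0.5,"yaw":0.1},{"hand":1,"dx":-16.4,"dy":0,"dz":1.2,"yaw":0.15},{"hand":1,"dx":-21.9,"dy":0,"dz":2.2,"yaw":0.2},{"hand":1,"dx":-21.9,"dy":0,"dz":2.2,"yaw":0.2}]'
python3 - <<'E'
from h import *
st();im,ci=snap('wrist','w15')
cv2.imwrite('pics/w15c.png',cv2.resize(im[0:180,145:385],None,fx=3.3,fy=3.3,interpolation=cv2.INTER_CUBIC))
E
```

```text
clock: 16.53
position: [0.6021, -0.1709, 0.0613]
tool_rot: [-1.571, -0.0, -0.199]
force: [0.3, 0.4, -2.5]
grip_width: 0.0201
Mz [-0.033  0.036  0.035] F [ 0.3  0.4 -2.5] rot [-1.571 -0.    -0.199] w 0.0201 [ 0.6021 -0.1709  0.0613]
clock: 16.95
position: [0.5815, -0.1645, 0.0617]
tool_rot: [-1.57, -0.002, -0.401]
force: [6.3, -0.8, -3.6]
grip_width: 0.0204
t 16.95 pos [ 0.5815 -0.1645  0.0617] x [ 0.9207 -0.3903  0.002 ] y [ 0.0021 -0.0004 -1.    ] z [0.3903 0.9207 0.0004] F [ 6.3 -0.8 -3.6] M [-0.18 -1.18  0.57] w 0.0204 q [ 0.35  0.72 -0.25  1.77  0.26  0.69 -0.45]
```

View pics/w15c.png

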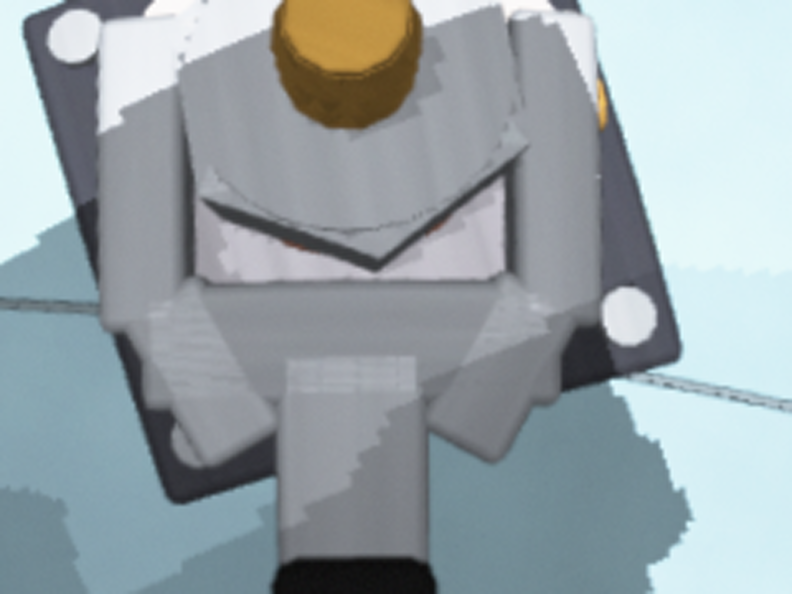

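```bash
python3 -m crank '[{"hand":1,"dx":-11,"dy":0,"dz":1,"yaw":0.1},{"hand":1,"dx":-21.9,"dy":0,"dz":3,"yaw":0.2},{"hand":1,"dx":-32.5,"dy":0,"dz":6,"yaw":0.3},{"hand":1,"dx":-42.8,"dy":0,"dz":9.7,"yaw":0.4},{"hand":1,"dx":-42.8,"dy":0,"dz":9.7,"yaw":0.4}]'
python3 - <<'E'
from h import *
st();im,ci=snap('wrist','w16')
cv2.imwrite('pics/w16c.png',cv2.resize(im[0:180,145:385],None,fx=3.3,fy=3.3,interpolation=cv2.INTER_CUBIC))
E
```

```text
clock: 17.42
position: [0.5445, -0.1389, 0.0615]
tool_rot: [-1.572, -0.0, -0.803]
force: [1.1, -6.2, -2.5]
grip_width: 0.02
t 17.42 pos [ 0.5445 -0.1389  0.0615] x [ 0.6946 -0.7194  0.0003] y [-0.0004 -0.0008 -1.    ] z [ 0.7194  0.6946 -0.0009] F [ 1.1 -6.2 -2.5] M [-1.47 -0.08  0.05] w 0.02 q [ 0.25  0.66 -0.15  1.89  0.16  0.61 -0.8 ]
```

View pics/w16c.png

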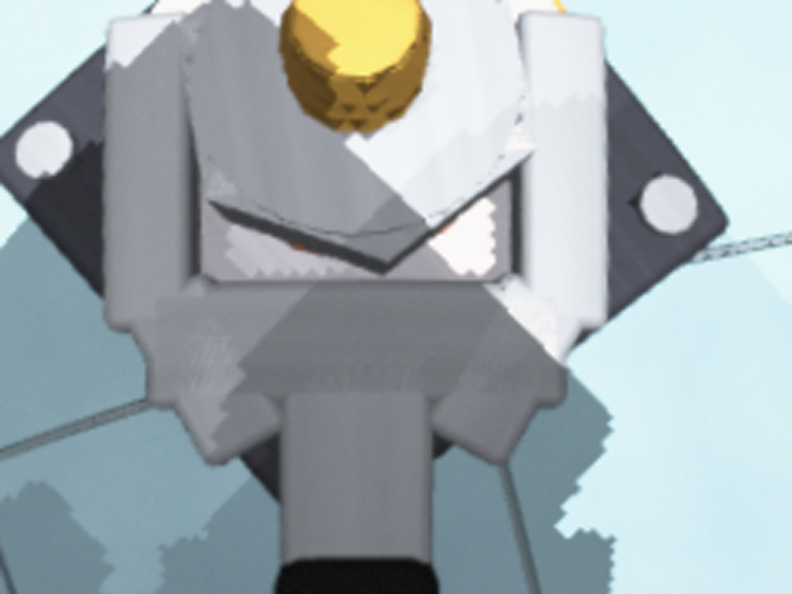

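```bash
python3 -m crank '[{"hand":1,"dx":-11,"dy":0,"dz":0.5,"yaw":0.1},{"hand":1,"dx":-21.9,"dy":0,"dz":2.2,"yaw":0.2},{"hand":1,"dx":-32.5,"dy":0,"dz":4.9,"yaw":0.3},{"hand":1,"dx":-42.8,"dy":0,"dz":8.7,"yaw":0.4},{"hand":1,"dx":-52.7,"dy":0,"dz":13.5,"yaw":0.5},{"hand":1,"dx":-52.7,"dy":0,"dz":13.5,"yaw":0.5},{"hand":1,"dx":-52.7,"dy":0,"dz":13.5,"yaw":0.5}]'
python3 - <<'E'
from h import *
st();im,ci=snap('wrist','w17')
import pickle;pickle.dump(ci,open('ci17.pkl','wb'))
cv2.imwrite('pics/w17c.png',cv2.resize(im[0:180,145:385],None,fx=3.3,fy=3.3,interpolation=cv2.INTER_CUBIC))
E
```

```text
clock: 18.05
position: [0.5178, -0.0923, 0.0612]
tool_rot: [-1.573, -0.0, -1.296]
force: [-3.5, -3.7, -2.4]
grip_width: 0.0202
t 18.05 pos [ 0.5178 -0.0923  0.0612] x [ 0.2714 -0.9625  0.0003] y [-0.0016 -0.0007 -1.    ] z [ 0.9625  0.2714 -0.0017] F [-3.5 -3.7 -2.4] M [-0.84  0.75  0.16] w 0.0202 q [ 0.07  0.62 -0.01  1.98  0.01  0.54 -1.24]
```

View pics/w17c.png

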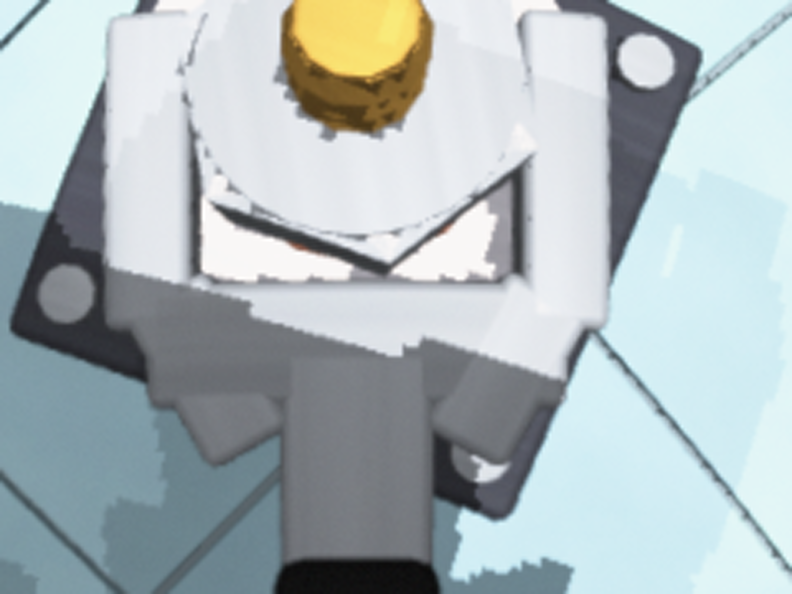

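Run:
```python
from h import *
import pickle
ci=pickle.load(open('ci17.pkl','rb'))
f=lambda p:(145+p[0]/3.3,p[1]/3.3)
im=cv2.imread('pics/w17_raw.png');cv2.imwrite('pics/w17d.png',cv2.resize(im[30:90,195:320],None,fx=6.4,fy=6.4,interpolation=cv2.INTER_CUBIC))
L,B,Rr=[plane('wrist',f(p),.075,ci) for p in [(215,183),(394,243),(532,128)]]
for a,b in ((L,B),(B,Rr),(L,Rr)):
    e=b-a;print(np.linalg.norm(e[:2]),np.rad2deg(np.arctan2(e[1],e[0])))
```

```text
0.0242470897062763 -94.20024968036354
0.023918272647125403 -32.15582069198858
0.0412765003318974 -63.41326630516293
```

View pics/w17d.png

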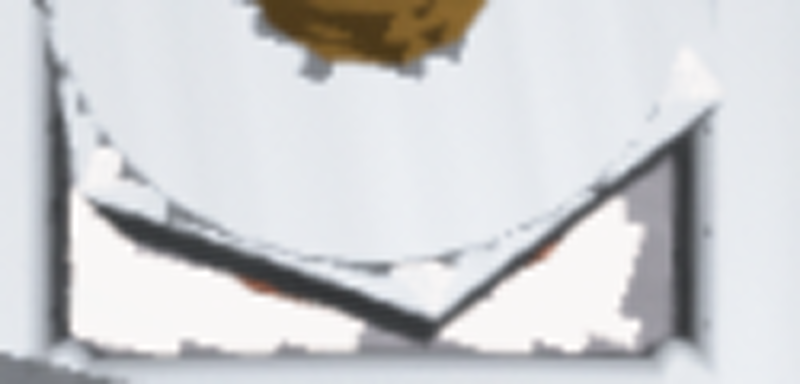

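Run:
```python
from h import *
import pickle
ci=pickle.load(open('ci17.pkl','rb'))
for z in (.073,.075):
  L,B,Rr=[plane('wrist',(195+p[0]/6.4,30+p[1]/6.4),z,ci) for p in [(90,198),(437,322),(715,103)]]
  for a,b in ((L,B),(B,Rr),(L,Rr)):
    e=b-a;print(np.linalg.norm(e[:2]),np.rad2deg(np.arctan2(e[1],e[0])))
```

```text
0.024799454512170308 -95.26974678708598
0.024521698987038494 -33.91768855329817
0.04241967366739155 -64.78511898764847
0.02441462737350722 -95.26974678708574
0.02414118193769335 -33.91768855329829
0.04176142363885033 -64.78511898764842
```

```bash
python3 -m crank '[{"hand":1,"dx":5.5,"dy":0,"dz":0.1,"yaw":-0.05},{"hand":1,"dx":11,"dy":0,"dz":0.5,"yaw":-0.1},{"hand":1,"dx":15.4,"dy":0,"dz":1,"yaw":-0.14},{"hand":1,"dx":15.4,"dy":0,"dz":1,"yaw":-0.14}]'
python3 - <<'E'
from h import *
st();im,ci=snap('wrist','w18')
cv2.imwrite('pics/w18c.png',cv2.resize(im[0:180,145:385],None,fx=3.3,fy=3.3,interpolation=cv2.INTER_CUBIC))
E
```

```text
clock: 18.43
position: [0.5232, -0.1074, 0.0611]
tool_rot: [-1.572, 0.001, -1.155]
force: [-3.1, 1.3, -2.6]
grip_width: 0.0201
t 18.43 pos [ 0.5232 -0.1074  0.0611] x [ 0.4041 -0.9147 -0.0005] y [-0.0011  0.0001 -1.    ] z [ 0.9147  0.4041 -0.0009] F [-3.1  1.3 -2.6] M [0.08 0.77 0.18] w 0.0201 q [ 0.13  0.63 -0.05  1.96  0.06  0.55 -1.12]
```

View pics/w18c.png

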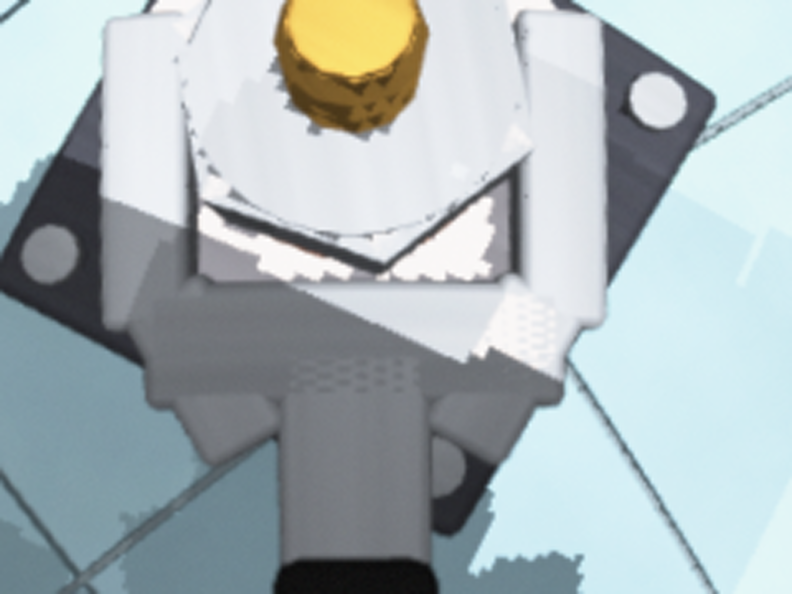

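Run:
```python
from h import *
import pickle
ci=bot.camera_info('wrist');pickle.dump(ci,open('ci18.pkl','wb'))
im=cv2.imread('pics/w18_raw.png');cv2.imwrite('pics/w18d.png',cv2.resize(im[0:90,195:320],None,fx=6.4,fy=6.4,interpolation=cv2.INTER_CUBIC))
```

```text
(no output)
```

View pics/w18d.png

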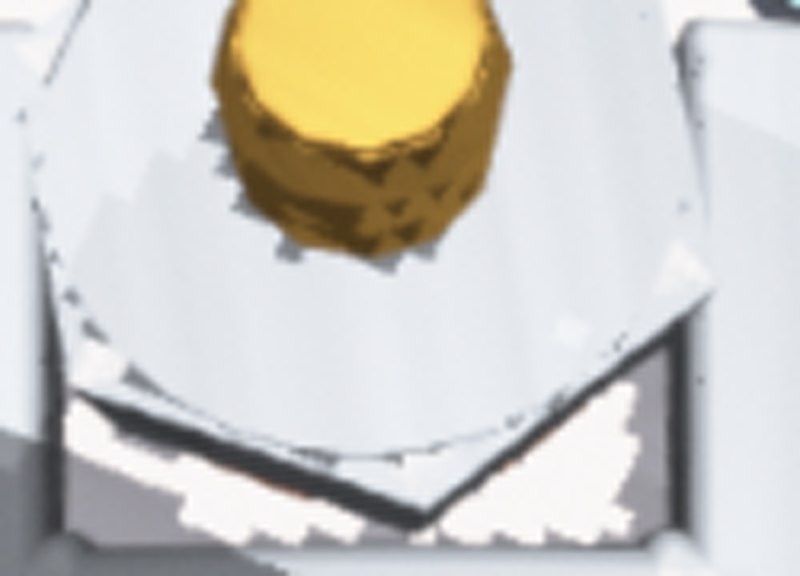

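Run:
```python
from h import *
import pickle
ci=pickle.load(open('ci18.pkl','rb'))
L,B,Rr=[plane('wrist',(195+p[0]/6.4,p[1]/6.4),.075,ci) for p in [(78,390),(422,512),(710,290)]]
for a,b in ((L,B),(B,Rr),(L,Rr)):
    e=b-a;print(np.linalg.norm(e[:2]),np.rad2deg(np.arctan2(e[1],e[0])))
```

```text
0.024205997225396195 -87.3202792703897
0.024753446118476314 -26.61613208502911
0.04224980373068082 -56.593056210211245
```

```bash
python3 -m crank '[{"hand":1,"dx":-5.5,"dy":0,"dz":0.1,"yaw":0.05},{"hand":1,"dx":-11,"dy":0,"dz":0.5,"yaw":0.1},{"hand":1,"dx":-16.4,"dy":0,"dz":1.2,"yaw":0.15},{"hand":1,"dx":-19.7,"dy":0,"dz":1.8,"yaw":0.18},{"hand":1,"dx":-19.7,"dy":0,"dz":1.8,"yaw":0.18},{"hand":1,"dx":-19.7,"dy":0,"dz":1.8,"yaw":0.18}]'; bash r.sh; python3 -m crank '[{"hand":1,"dx":0,"dy":0,"dz":-4,"yaw":0},{"hand":1,"dx":0,"dy":0,"dz":-8,"yaw":0},{"hand":1,"dx":0,"dy":0,"dz":-8,"yaw":0}]';  python3 - <<'E'
from h import *
import pickle
st();im,ci=snap('wrist','w19')
pickle.dump(ci,open('ci19.pkl','wb'))
cv2.imwrite('pics/w19d.png',cv2.resize(im[0:90,195:320],None,fx=6.4,fy=6.4,interpolation=cv2.INTER_CUBIC))
E
```

```text
clock: 18.98
position: [0.5168, -0.0884, 0.0613]
tool_rot: [-1.572, -0.001, -1.339]
force: [-2.8, -7.0, -2.3]
grip_width: 0.0202
Mz [-1.624  0.632  0.504] F [-2.8 -7.  -2.3] rot [-1.572e+00 -1.000e-03 -1.339e+00] w 0.0202 [ 0.5168 -0.0884  0.0613]
clock: 19.23
position: [0.5162, -0.0889, 0.0631]
tool_rot: [-1.557, -0.003, -1.337]
force: [31.4, 0.2, -9.9]
grip_width: 0.0201
t 19.23 pos [ 0.5162 -0.0889  0.0631] x [ 0.2314 -0.9729  0.0032] y [ 0.0141  0.0001 -0.9999] z [0.9728 0.2314 0.0137] F [31.4  0.2 -9.9] M [ 0.12 -6.26  0.45] w 0.0201 q [ 0.06  0.61 -0.    2.    0.    0.51 -1.28]
```

View pics/w19d.png

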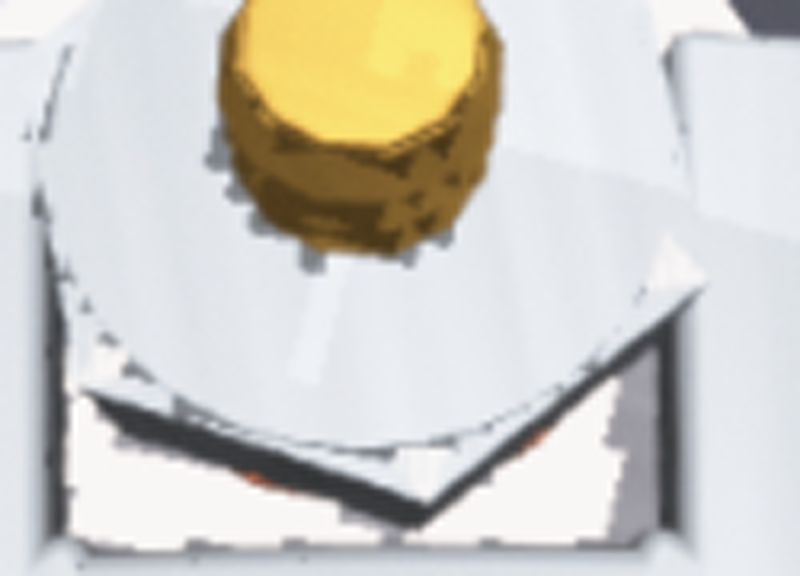

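```bash
python3 -m crank '[{"hand":1,"dx":0,"dy":0,"dz":-3,"yaw":0},{"hand":1,"dx":1.5,"dy":0,"dz":-7,"yaw":-0.015},{"hand":1,"dx":3,"dy":0,"dz":-7,"yaw":-0.03}]';  python3 - <<'E'
from h import *
st()
E
```

```text
clock: 19.53
position: [0.513, -0.0923, 0.0639]
tool_rot: [-1.552, -0.004, -1.306]
force: [39.8, 5.0, -9.1]
grip_width: 0.0203
t 19.53 pos [ 0.513  -0.0923  0.0639] x [ 0.262  -0.9651  0.0044] y [ 0.0195  0.0008 -0.9998] z [0.9649 0.262  0.019 ] F [39.8  5.  -9.1] M [ 0.99 -8.   -0.01] w 0.0203 q [ 0.07  0.6  -0.01  2.01  0.01  0.5  -1.25]
```

Run:
```python
from h import *
import pickle
im,ci=snap('wrist','w20');st()
pickle.dump(ci,open('ci20.pkl','wb'))
cv2.imwrite('pics/w20c.png',cv2.resize(im[0:200,145:385],None,fx=3,fy=3,interpolation=cv2.INTER_CUBIC))
```

```text
t 19.58 pos [ 0.5118 -0.093   0.0636] x [ 0.2626 -0.9649  0.004 ] y [ 0.0168  0.0004 -0.9999] z [0.9648 0.2626 0.0163] F [34.8  3.1 -8.4] M [ 0.69 -7.47  0.09] w 0.0204 q [ 0.08  0.6  -0.01  2.01  0.01  0.51 -1.25]
```

View pics/w20c.png

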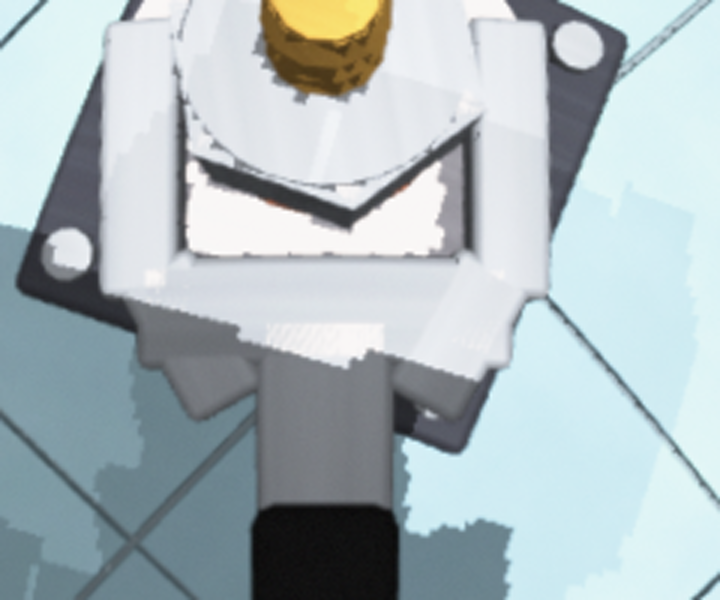

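```bash
python3 -m crank '[{"hand":1,"dx":0,"dy":0,"dz":-3,"yaw":0},{"hand":1,"dx":0,"dy":0,"dz":-5,"yaw":0},{"hand":1,"dx":0,"dy":0,"dz":-7,"yaw":0},{"hand":1,"dx":0,"dy":0,"dz":-9,"yaw":0}]';  python3 - <<'E'
from h import *
import pickle
st()
im,ci=snap('wrist','w21')
pickle.dump(ci,open('ci21.pkl','wb'))
cv2.imwrite('pics/w21c.png',cv2.resize(im[0:200,145:385],None,fx=3,fy=3,interpolation=cv2.INTER_CUBIC))
E
```

```text
clock: 19.92
position: [0.4949, -0.0966, 0.0614]
tool_rot: [-1.57, -0.0, -1.31]
force: [2.6, -2.8, -2.4]
grip_width: 0.0205
t 19.92 pos [ 0.4949 -0.0966  0.0614] x [ 0.2583 -0.9661  0.0003] y [ 0.0008 -0.0001 -1.    ] z [0.9661 0.2583 0.0008] F [ 2.6 -2.8 -2.4] M [-0.58 -0.61 -0.42] w 0.0205 q [ 0.08  0.6  -0.01  2.04  0.01  0.5  -1.25]
```

View pics/w21c.png

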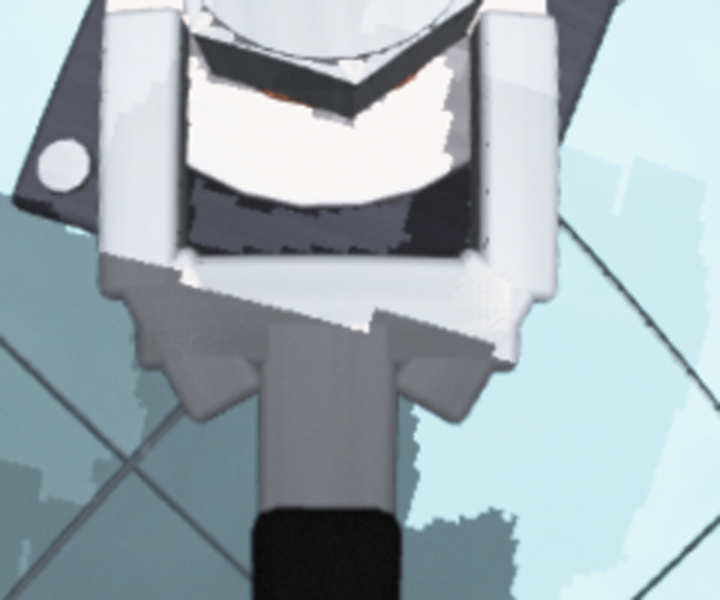

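```bash
python3 -m crank '[{"hand":1,"dx":0,"dy":0,"dz":-8,"yaw":0},{"hand":1,"dx":0,"dy":0,"dz":-18,"yaw":0},{"hand":1,"dx":0,"dy":0,"dz":-30,"yaw":0},{"hand":1,"dx":0,"dy":0,"dz":-38,"yaw":0},{"hand":1,"dx":0,"dy":0,"dz":-40,"yaw":0},{"hand":1,"dx":0,"dy":0,"dz":-40,"yaw":0}]';  python3 - <<'E'
from h import *
import pickle
st()
im,ci=snap('wrist','w22')
E
```

```text
clock: 20.47
position: [0.4552, -0.107, 0.0614]
tool_rot: [-1.571, 0.0, -1.31]
force: [-0.1, 0.2, -2.9]
grip_width: 0.0202
t 20.47 pos [ 0.4552 -0.107   0.0614] x [ 0.2583 -0.9661 -0.0002] y [-0.0004  0.0001 -1.    ] z [ 0.9661  0.2583 -0.0004] F [-0.1  0.2 -2.9] M [-0.    0.04 -0.02] w 0.0202 q [ 0.11  0.56 -0.01  2.13  0.02  0.45 -1.22]
```

View pics/w22.png

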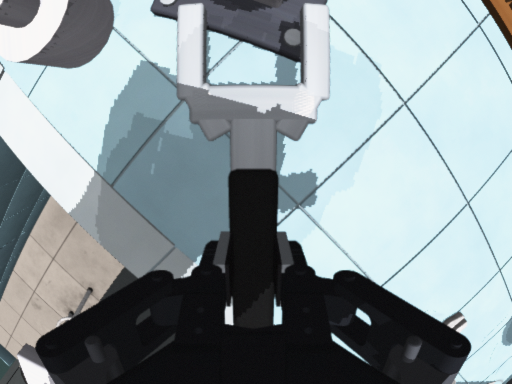

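```bash
python3 -m crank '[{"hand":1,"dx":15,"dy":-5,"dz":-3,"yaw":0},{"hand":1,"dx":45,"dy":-5,"dz":-8,"yaw":-0.03},{"hand":1,"dx":80,"dy":-5,"dz":-14,"yaw":-0.1},{"hand":1,"dx":110,"dy":-5,"dz":-20,"yaw":-0.2},{"hand":1,"dx":140,"dy":-5,"dz":-25,"yaw":-0.3},{"hand":1,"dx":165,"dy":-5,"dz":-30,"yaw":-0.4},{"hand":1,"dx":190,"dy":-5,"dz":-35,"yaw":-0.5},{"hand":1,"dx":210,"dy":-5,"dz":-39,"yaw":-0.6},{"hand":1,"dx":230,"dy":-5,"dz":-42,"yaw":-0.7},{"hand":1,"dx":240,"dy":-5,"dz":-44,"yaw":-0.8},{"hand":1,"dx":240,"dy":-5,"dz":-44,"yaw":-0.9},{"hand":1,"dx":240,"dy":-5,"dz":-44,"yaw":-0.9}]'; python3 -m crank '[{"hand":1,"dx":0,"dy":0,"dz":0,"yaw":0},{"hand":1,"dx":0,"dy":0,"dz":0,"yaw":0}]'
python3 - <<'E'
from h import *
st()
im,ci=snap('wrist','w23')
im,ci=snap('top','t23',(130,100,290,220),5)
E
```

```text
clock: 21.52
position: [0.4755, -0.3508, 0.066]
tool_rot: [-1.57, 0.0, -0.405]
force: [-1.5, -0.7, -2.9]
grip_width: 0.0202
clock: 21.68
position: [0.4758, -0.3495, 0.0662]
tool_rot: [-1.57, 0.0, -0.412]
force: [-1.3, -0.7, -2.6]
grip_width: 0.0197
t 21.68 pos [ 0.4758 -0.3495  0.0662] x [ 0.9163 -0.4004 -0.0001] y [ 0.0001  0.0003 -1.    ] z [0.4004 0.9163 0.0003] F [-1.3 -0.7 -2.6] M [-0.06  0.01  0.04] w 0.0197 q [ 0.73  0.7  -0.29  1.8   0.29  0.68 -0.13]
```

View pics/t23.png

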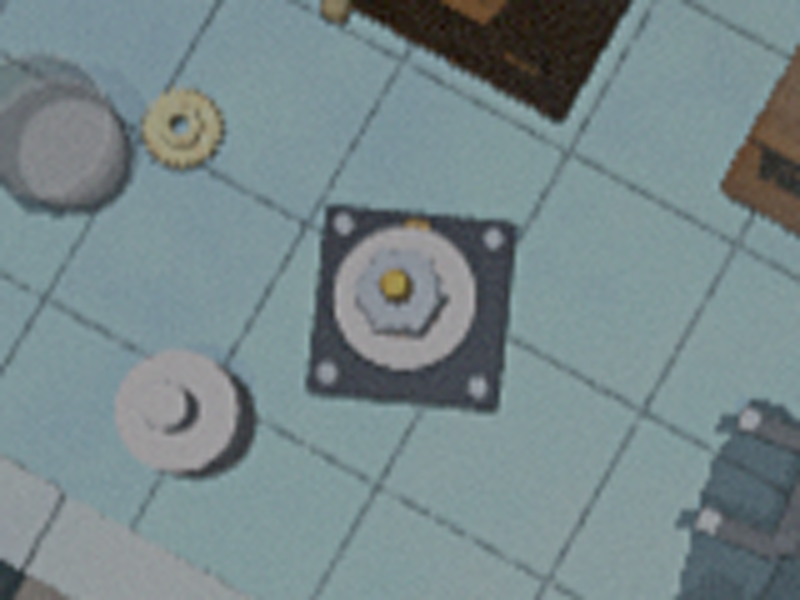

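View pics/w23.png

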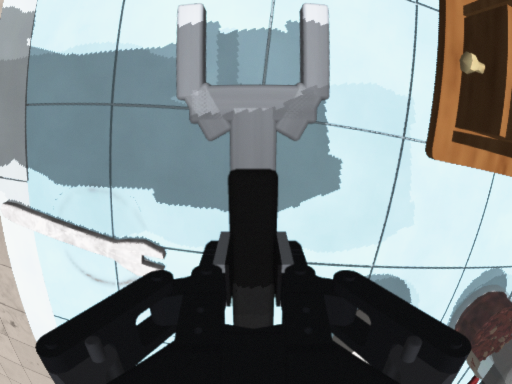

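```bash
python3 -m crank '[{"hand":1,"dx":0,"dy":15,"dz":0,"yaw":0},{"hand":1,"dx":0,"dy":35,"dz":0,"yaw":0},{"hand":1,"dx":0,"dy":50,"dz":0,"yaw":0},{"hand":1,"dx":0,"dy":56,"dz":0,"yaw":0},{"hand":1,"dx":0,"dy":58,"dz":0,"yaw":0},{"hand":1,"dx":0,"dy":59,"dz":0,"yaw":0},{"hand":1,"dx":0,"dy":60,"dz":0,"yaw":0},{"hand":1,"dx":0,"dy":60,"dz":0,"yaw":0}]';bash r.sh
```

```text
clock: 22.45
position: [0.4759, -0.3502, 0.007]
tool_rot: [-1.571, -0.001, -0.409]
force: [-0.2, 0.5, -1.9]
grip_width: 0.0201
Mz [-0.065  0.018  0.052] F [-0.2  0.5 -1.9] rot [-1.571e+00 -1.000e-03 -4.090e-01] w 0.0201 [ 0.4759 -0.3502  0.007 ]
```

```bash
python3 -m crank '[{"hand":1,"dx":0,"dy":1,"dz":0,"yaw":0},{"hand":1,"dx":0,"dy":2,"dz":0,"yaw":0},{"hand":1,"dx":0,"dy":2,"dz":0,"yaw":0}]' 40;bash r.sh; python3 -m crank '[{"hand":0.5,"dx":0,"dy":1,"dz":0,"yaw":0},{"hand":0,"dx":0,"dy":1,"dz":0,"yaw":0},{"hand":0,"dx":0,"dy":0,"dz":0,"yaw":0},{"hand":0,"dx":0,"dy":0,"dz":0,"yaw":0},{"hand":0,"dx":0,"dy":-20,"dz":0,"yaw":0},{"hand":0,"dx":0,"dy":-60,"dz":0,"yaw":0},{"hand":0,"dx":0,"dy":-100,"dz":0,"yaw":0},{"hand":0,"dx":0,"dy":-140,"dz":0,"yaw":0},{"hand":0,"dx":0,"dy":-165,"dz":0,"yaw":0},{"hand":0,"dx":0,"dy":-175,"dz":0,"yaw":0},{"hand":0,"dx":0,"dy":-175,"dz":0,"yaw":0}]'
python3 - <<'E'
from h import *
st()
im,ci=snap('wrist','w24')
E
```

```text
clock: 22.7
position: [0.476, -0.3503, 0.0063]
tool_rot: [-1.571, -0.001, -0.409]
force: [-7.6, 5.6, 29.3]
grip_width: 0.0205
Mz [1.262 1.75  0.023] F [-7.6  5.6 29.3] rot [-1.571e+00 -1.000e-03 -4.090e-01] w 0.0205 [ 0.476  -0.3503  0.0063]
clock: 23.62
position: [0.4764, -0.3507, 0.1819]
tool_rot: [-1.572, -0.004, -0.409]
force: [0.4, 0.3, -0.3]
grip_width: 0.0851
t 23.62 pos [ 0.4764 -0.3507  0.1819] x [ 0.9174 -0.398   0.004 ] y [ 0.0033 -0.0024 -1.    ] z [ 0.398   0.9174 -0.0009] F [ 0.4  0.3 -0.3] M [ 0.02 -0.06  0.02] w 0.0851 q [ 0.77  0.54 -0.34  1.73  0.22  0.9  -0.07]
```

View pics/w24.png

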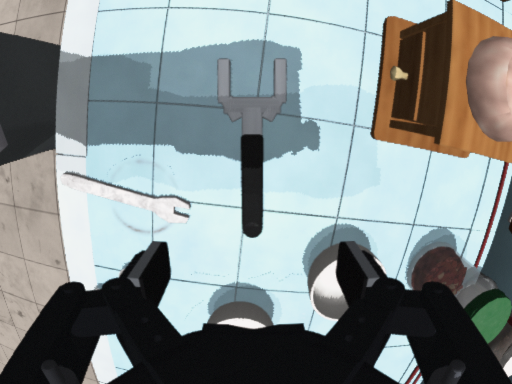

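```bash
python3 -m crank '[{"hand":0,"dx":3,"dy":-14,"dz":30,"yaw":-0.02},{"hand":0,"dx":6,"dy":-14,"dz":65,"yaw":-0.04},{"hand":0,"dx":10,"dy":-14,"dz":103,"yaw":-0.06},{"hand":0,"dx":13,"dy":-14,"dz":141,"yaw":-0.09},{"hand":0,"dx":16,"dy":-14,"dz":179,"yaw":-0.11},{"hand":0,"dx":20,"dy":-14,"dz":217,"yaw":-0.14},{"hand":0,"dx":23,"dy":-14,"dz":250,"yaw":-0.16},{"hand":0,"dx":25,"dy":-14,"dz":275,"yaw":-0.17},{"hand":0,"dx":25,"dy":-14,"dz":283,"yaw":-0.17},{"hand":0,"dx":25,"dy":-14,"dz":283,"yaw":-0.17},{"hand":0,"dx":25,"dy":-14,"dz":283,"yaw":-0.17}]'
python3 - <<'E'
from h import *
import pickle
st()
im,ci=snap('wrist','w25',(195,90,355,210),5);pickle.dump(ci,open('ci25.pkl','wb'));st()
E
```

```text
clock: 24.58
position: [0.6102, -0.1008, 0.1919]
tool_rot: [-1.571, 0.002, -0.239]
force: [0.5, -1.1, 0.3]
grip_width: 0.0856
t 24.58 pos [ 0.6102 -0.1008  0.1919] x [ 0.9716 -0.2368 -0.0021] y [-0.0022 -0.0001 -1.    ] z [ 0.2368  0.9716 -0.0007] F [ 0.5 -1.1  0.3] M [-0.01  0.   -0.02] w 0.0856 q [ 0.34  0.58 -0.41  1.64  0.27  0.98 -0.39]
t 24.63 pos [ 0.6101 -0.1017  0.1922] x [ 0.9713 -0.238  -0.0017] y [-0.0018 -0.0005 -1.    ] z [ 0.238   0.9713 -0.0009] F [ 0.5 -0.1 -0.1] M [-0.    0.02  0.03] w 0.0853 q [ 0.34  0.58 -0.41  1.64  0.27  0.98 -0.39]
```

View pics/w25.png

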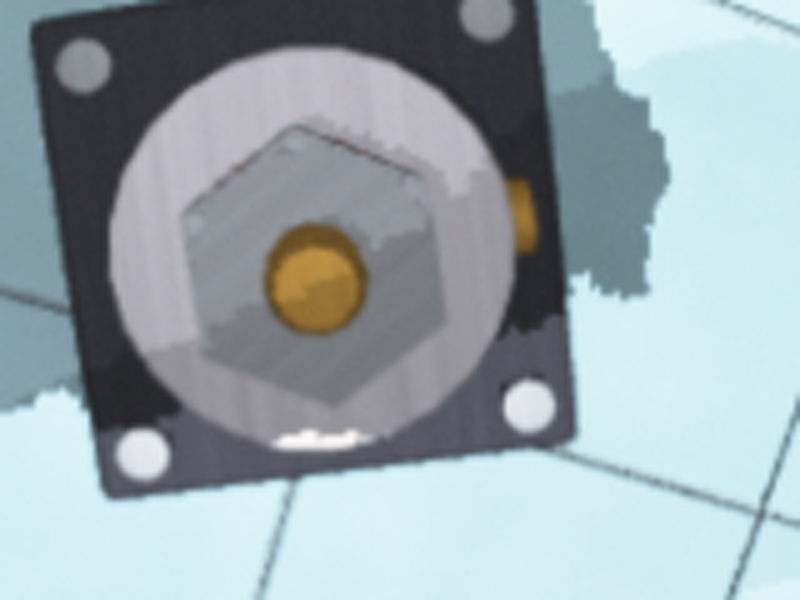

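Run:
```python
from h import *
import pickle
f=lambda u,v:(195+(u-2)/5,90+(v-2)/5)
for n,pts in (('ci8.pkl',[(418,205),(424,335),(308,406),(187,345),(177,215)]),('ci25.pkl',[(432,192),(445,320),(333,407),(203,357),(185,228)])):
    ci=pickle.load(open(n,'rb'))
    P=np.array([plane('wrist',f(*p),.075,ci)[:2] for p in pts])
    A=[]
    for i in range(4):
        e=P[i+1]-P[i];A.append(np.rad2deg(np.arctan2(e[1],e[0]))%60)
    e=P[0]-P[3];A.append(np.rad2deg(np.arctan2(e[1],e[0]))%60);e=P[1]-P[4];A.append(np.rad2deg(np.arctan2(e[1],e[0]))%60)
    print(np.round(A,1),np.mean(A))
```

```text
[19.9 18.7 19.  20.  18.  20.3] 19.304722853024735
[23.1 25.1 24.8 23.5 22.6 26.7] 24.3196250611178
```

```bash
python3 -m crank '[{"hand":0,"dx":0,"dy":-40,"dz":0,"yaw":0},{"hand":0,"dx":0,"dy":-60,"dz":0,"yaw":0},{"hand":0,"dx":0,"dy":-60,"dz":0,"yaw":0},{"hand":0,"dx":0,"dy":-60,"dz":0,"yaw":0}]'
python3 - <<'E'
from span import *
im,ci=snap('top','t26'); st()
c,d=spanner('top',im,ci,(296,190,350,232),z=.012,th=70)
d=d*np.sign(d[1]);print('jaw',c+125*d)
snap('scene','s26')
E
```

```text
clock: 24.97
position: [0.6108, -0.1023, 0.2541]
tool_rot: [-1.571, -0.002, -0.242]
force: [-0.5, -0.5, -0.7]
grip_width: 0.0853
t 25.02 pos [ 0.6103 -0.102   0.2529] x [ 0.9711 -0.2388 -0.0002] y [-0.0004 -0.0007 -1.    ] z [ 0.2388  0.9711 -0.0007] F [ 0.1 -1.4 -0.8] M [-0.05  0.02 -0.05] w 0.0851 q [ 0.36  0.52 -0.42  1.58  0.23  1.1  -0.37]
[299 203  40  21 307]
((471.1380920410156, -364.5339050292969), (115.11278533935547, 21.91958236694336), 66.98069763183594)
jaw [ 520.0182 -249.4873]
```

View pics/t26.png

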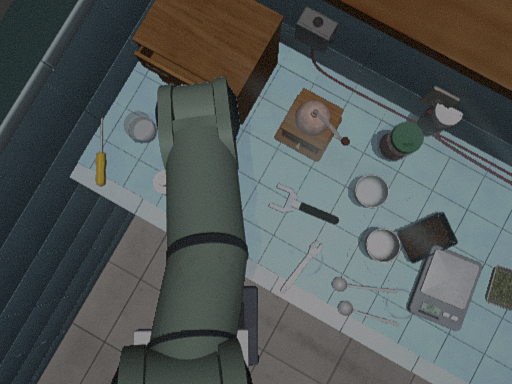

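View pics/s26.png

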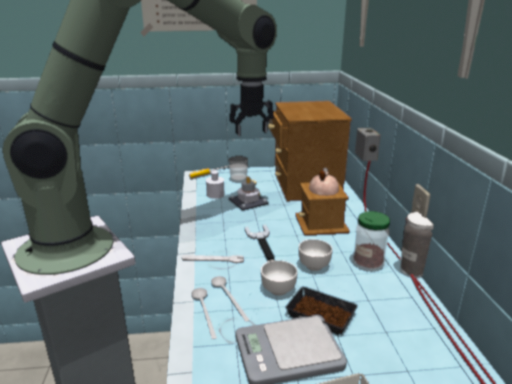

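The spanner lies flat at (285–338, 190–220) in the top view. The bowls at (371,191) and (381,245) and the glass at (142,128) are where they started. The cap stands upright in the scene view at (215,185). I'm handing the job in.

```bash
python3 -c "
from workcell import bot
bot.job_done()"
```

```text
the job is handed in; nothing more can be done
```

The job was finished and handed in at about 25 s of the 72 s allowed; no verdict was reported.

**What I did**
- **Cap:** I stood the dust cap upright on the counter at about (0.56, 0.06), roughly 0.14 m from the union axis.
- **Hand-tight:** I turned the nut clockwise with the fingers until the torque jumped from about 0.1 to 1.3 N m. That came after about 1.07 rad of finger turning, and I let go about one small step (0.07 rad) later.
- **Spanner:** I tightened the nut with the big spanner, pulled the spanner off and laid it flat about where it had been.

**What the last checks showed**
- **Nut:** In the wrist images it sits about 55° (0.96 rad) further clockwise than when the fingers let go. The fingers may have added up to about 0.1 rad past hand-tight, so I estimate 0.95 to 1.05 rad in total. The allowed range is 0.7 to 1.4.
- **Everything else:** The spanner jaw is about 0.21 m from the union axis. The cap is upright, the bowls and glass have not visibly moved, and the gripper is clear of everything.

**What went wrong on the way**
- **Jammed spanner:** It wedged on the nut, about 9° askew. My first attempt to ease it anticlockwise turned the nut back about 0.13 rad. I retightened it to slightly past the earlier angle and pulled the spanner straight off with about 40 N.
- **Slackening:** The final angle suggests the nut backed off at most a few hundredths of a radian overall. I could only judge this from the images, because the joint values cannot be read directly.
- **Camera offset:** The wrist camera read positions about 2 to 4 mm differently from the top camera and the gripper contacts. I placed the grips using the top camera and the gripper contacts.

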